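# Unload the sample slide rack and send the tray out

### The job

Draw every painted sample slide straight and level out of its channel in the slide rack, without levering it, and lay them all flat on the floor of the blue tray, none on top of another. In the end the loaded tray must stand wholly inside the yellow outgoing outline, lined up with it: push it there along the bench without lifting it. Leave the spray bottle, tape, screwdriver and parts bin where they are.

Things in the scene. Friction and masses are not known exactly. Their poses are not given: they have to be found in the camera images.
- slide1_grip (a point): Slide 1 (None if absent): steel plate 105 x 48 x 8 mm, 0.11 kg, blue coupon on top, upright black pull tab near its front: 30 mm long (x), 10 thick (y), 40 above the plate. Point: middle of the tab, 28 mm above the plate's underside, on its centre line; the plate reaches 15 mm to -x and 90 mm to +x of it. x runs from tab to tail, z up.
- slide2_grip (a point): Slide 2 (None if absent): steel plate 105 x 48 x 8 mm, 0.11 kg, red coupon on top, upright black pull tab near its front: 30 mm long (x), 10 thick (y), 40 above the plate. Point: middle of the tab, 28 mm above the plate's underside, on its centre line; the plate reaches 15 mm to -x and 90 mm to +x of it. x runs from tab to tail, z up.
- slide3_grip (a point): Slide 3 (None if absent): steel plate 105 x 48 x 8 mm, 0.11 kg, green coupon on top, upright black pull tab near its front: 30 mm long (x), 10 thick (y), 40 above the plate. Point: middle of the tab, 28 mm above the plate's underside, on its centre line; the plate reaches 15 mm to -x and 90 mm to +x of it. x runs from tab to tail, z up.
- slide4_grip (a point): Slide 4 (None if absent): steel plate 105 x 48 x 8 mm, 0.11 kg, yellow coupon on top, upright black pull tab near its front: 30 mm long (x), 10 thick (y), 40 above the plate. Point: middle of the tab, 28 mm above the plate's underside, on its centre line; the plate reaches 15 mm to -x and 90 mm to +x of it. x runs from tab to tail, z up.
- rack: Fixed rack 70 (x) x 292 (y) x 28 mm high. Origin: centre of underside; z up. Four channels along x, open at -x, centres y = -99, -33, 33, 99 mm, floor 12 mm up, 50 wide, 10 high; lips cover 6 mm of each edge, so a slide (2 mm play) leaves only drawn level to -x, 75 mm. Home: tab middle at x = -55 to -63, z = 40 mm, its x along the rack's.
- tray: Loose shallow open blue plastic tray, outside 254 (x) x 142 (y) x 26 mm high, walls and floor 5 mm thick, 0.4 kg empty. Room for four slides lying flat, two rows of two, all along its length. Origin: centre of its underside, z up. It slides on the bench when a side wall is pushed.
- field: Outgoing field marked on the bench: a flat yellow rectangular outline, 14 mm wide, whose inside measures 290 mm (x) x 178 mm (y). Origin: its centre on the bench; x along its length.
- spray: Bystander: spray bottle with yellow trigger, 68 mm across, 223 mm tall. Origin: centre of its underside.
- tape: Bystander: orange roll of tape lying flat, 96 mm across, 24 mm high. Origin: centre of its underside.
- driver: Bystander: screwdriver lying on the bench, about 200 mm long along its x. Origin: underside of it.
- partsbin: Bystander: yellow open parts bin 150 x 100 x 70 mm. Origin: centre of its underside.
Things that resemble listed ones, but are neither listed nor needed, are in the scene too. What is shaped like the part that bears slide2_grip but purple or turquoise is not meant.

How it is judged:
At the end, for the whole second after the job is handed in: Every present slide lies flat on the tray floor (tilt under 0.1 rad, tab middle inside the walls, 27 to 40 mm above the tray underside); the tray stands on the bench, its centre within 22 mm of the field centre along each field axis, turned under 0.2 rad from it; all at rest (x of slide1_grip in the frame of tray between -0.122 and 0.122 m and y of slide1_grip in the frame of tray between -0.066 and 0.066 m and z of slide1_grip in the frame of tray between 0.027 and 0.04 m and angle between each of slide1_grip, slide2_grip, slide3_grip, slide4_grip's own z axis and vertical below 0.1 rad and x of slide2_grip in the frame of tray between -0.122 and 0.122 m and y of slide2_grip in the frame of tray between -0.066 and 0.066 m and z of slide2_grip in the frame of tray between 0.027 and 0.04 m and x of slide3_grip in the frame of tray between -0.122 and 0.122 m and y of slide3_grip in the frame of tray between -0.066 and 0.066 m and z of slide3_grip in the frame of tray between 0.027 and 0.04 m and x of slide4_grip in the frame of tray between -0.122 and 0.122 m and y of slide4_grip in the frame of tray between -0.066 and 0.066 m and z of slide4_grip in the frame of tray between 0.027 and 0.04 m and x of tray in the frame of field between -0.022 and 0.022 m and y of tray in the frame of field between -0.022 and 0.022 m and angle between the x axis of tray and the x axis of field, either way round below 0.2 rad and height (world z) of tray below 0.006 m and linear speed of each of tray, slide1, slide2, slide3, slide4 below 0.02 m/s); the robot touches nothing.
It fails at once if a slide is levered out of level (over 0.08 rad) while most of it is still in its channel ((x of slide1_grip in the frame of rack above -0.07 m and z of slide1_grip in the frame of rack below 0.05 m and y of slide1_grip in the frame of rack between -0.12 and 0.12 m and angle between slide1_grip's own z axis and vertical above 0.08 rad) or (x of slide2_grip in the frame of rack above -0.07 m and z of slide2_grip in the frame of rack below 0.05 m and y of slide2_grip in the frame of rack between -0.12 and 0.12 m and angle between slide2_grip's own z axis and vertical above 0.08 rad) or (x of slide3_grip in the frame of rack above -0.07 m and z of slide3_grip in the frame of rack below 0.05 m and y of slide3_grip in the frame of rack between -0.12 and 0.12 m and angle between slide3_grip's own z axis and vertical above 0.08 rad) or (x of slide4_grip in the frame of rack above -0.07 m and z of slide4_grip in the frame of rack below 0.05 m and y of slide4_grip in the frame of rack between -0.12 and 0.12 m and angle between slide4_grip's own z axis and vertical above 0.08 rad)).
It fails at once if the tray is lifted or tipped off the bench (height (world z) of tray above 0.03 m or angle between tray's own z axis and vertical above 0.2 rad).
It fails at once if a bystander (spray bottle, tape roll, screwdriver, parts bin) is moved more than 30 mm (distance of any of spray, tape, driver, partsbin from where it was at the start of the episode above 0.03 m).
Of slide1, slide2, slide3, slide4 only 3 to 4 are there at a start; the rules pass over those that are not, and their reading is None.
At some moment in a run one of tray may be knocked a few centimetres aside while the robot is not near it.
Once in a run the grip may slacken for a moment while it holds something.
It also fails if it takes over 208 s, if anything falls off the work surface, if the arm or the gripper's body presses on something with over 40 N, if the wrist force passes 120 N, or if a joint passes its speed limit or range.

### The arm

A 7-joint arm with a two-finger parallel gripper is mounted at the origin on the work surface. World frame = base frame: x ahead of the robot, y to its left, z up, the work surface at z = 0. Lengths are in m, angles in rad, forces in N, time in s.
With the tool pointing down it reaches from about 0.35 to 0.9 m from the base axis. Payload 19.9 kg.
Tool frame: the origin (TCP) lies on the centre line of the jaws, within the pads' length; the fingertips stand 17 mm ahead of it and the grasp point (between the pads) lies 2 mm behind it; z points along the fingers, y is the direction in which the jaws open and shut (so a half turn about z gives the same grasp; the last joint's range is limited). The gripper opens to 85 mm and grips with 20 to 120 N. Pads are 22 mm wide; open, the fingers measure 114 mm over their backs; the gripper's body (76 mm by 85 mm) begins 54 mm behind the grasp point. The pads swing forward as they close: fully open they stand 13 mm farther back than shut.
Start: joints at [1.075, 0.417, -0.01, 1.614, 0.005, 1.111, -0.053], TCP at [0.274, -0.562, 0.248] pointing down, gripper open.
Joint ranges: [-2.81, 2.81], [-0.39, 2.02], [-1.27, 1.25], [0.06, 2.57], [-1.19, 4.33], [0.19, 2], [-2.82, 2.82]. Speed limits (rad/s): [1.89, 1.89, 2.39, 2.39, 3.01, 3.01, 3.01].

### API

Orientations are given as a unit quaternion [x, y, z, w].
In Python, from plant import status, imaging, order, models gives the robot as it stands.
- The arm moves only by the tool apply_moves, never from a script. Its argument "moves" is a list of rows, each an object of numbers: "dx", "dy", "dz": the shift along the tool's x, y, z scaled (see below); "ax", "ay", "az": the turn, a rotation vector about the tool's x, y, z scaled (see below); "fingers": the closure in counts, from 0 (fully open) to 255 (shut). In form: [{"dx": .., "dy": .., "dz": .., "ax": .., "ay": .., "az": .., "fingers": ..}, ...]. A call has 1 to 12 rows; each row is the pose to reach, as a shift and turn from the pose commanded when the call began, along the tool's axes at that moment, turning the shorter way round; what a row does not reach only later rows make up. The controller multiplies each number of a shift by 200 mm and each number of a turn by 180 degrees. A row lasts 1/10 s, in which the tool goes at most 50 mm and 8.59 degrees, less where a joint would pass 70% of its speed; a pose out of reach is approached as far as the arm can. A call with a number of a shift or a turn outside -1 to 1 is refused whole. A call with a gripper value outside its range is refused whole. The fingers move at their own pace and stop on an object; "force" is the grip in N (left out, the last holds). Time passes only in rows, so rows that repeat a pose let the fingers close. It gives the time, the measured TCP pose, the force and the opening at its end, in the units of the state.
- status.get_state(): the state, without advancing time (a new reading comes with each control period).
- imaging.camera(name): name is "scene" or "top" or "wrist"; returns (picture, depth): 420x560x3 uint8, red, green, blue; 420x560 float32, m along the optical axis (not along the pixel's ray), 0 where there is no reading.
- imaging.camera_params(name): a dict with "camera_matrix" (3x3 intrinsics, pixels), "T" (4x4, takes a point from camera to world coordinates); the wrist camera has in their place "mount" (4x4, takes a point from camera to tool coordinates, whose origin is the TCP and whose axes are the flange's). Camera axes: x right, y up, looking along -z (the intrinsics and any distortion apply to the point x, -y, -z); pixel columns grow to the right and rows downward; lengths in m; the calibration is good to about 2 mm. A picture is of the moment at which its call begins: read the wrist's pose just before it. camera_params takes no time and is no camera call.
- order.sign_off(): hands the job in, once; it reports no verdict.
Trained networks look in the newest picture that a camera, given by its name, has taken for a name from the list of things; names that differ only in an ending like _2 or _b are one class to them, and where a whole thing is asked for, a point or a joint stands for the part that bears it (a point fixed in the world has none). Each returns a list of dicts, best first, with "p" (0 to 1); they miss things now and then, are a little off and sometimes report something else, mostly with a low value. They report only what shows in the picture. A call takes as long as a camera call. They do not tell look-alikes from the thing itself.
- models.spot_in(query, camera): "centre" ([column, row] in pixels, amid what is visible of it).
- models.pinpoint(query, camera): "centre" ([column, row] in pixels: a listed point, or the origin of a listed thing).
The state is a dict: "clock": time; "joints": joint angles; "dq": joint speeds; "tau": joint torques, N m; "tcp_pos": TCP position; "orientation": TCP orientation; "force": force on the tool from outside, world axes, zero at the start; "moment": the same for the moment, N m; "opening": opening from 0.0 (shut) to 1.0 (fully open).
Only numpy, scipy, OpenCV 4.12 (cv2) and the standard library are available. Lean on these libraries where they do the work, as an engineer would, in place of code of your own. Each camera call takes 0.05 s, during which the arm holds its last target. There are 200 camera calls.

## Working session

There is one attempt and no reset: what is moved stays moved. The work goes in short steps, Python scripts to look and compute and a tool call to move; the robot and the scene stay as the last step left them, time stands still between calls to the robot, and variables do not carry over. Pictures are saved under pics/ and viewed, about 12 in all and at most 16, crops included, and the job is handed in when it is done.

Besides the shell and the picture viewer there is one more tool, called after ">>>" by a JSON object that holds its "api" and its "payload". apply_moves: Moves the arm, as the interface text tells. Shifts and turns lie within -1 to 1; 1 stands for 200 mm of shift or 180 degrees of turn. Its arguments: {"type":"object","properties":{"moves":{"type":"array"},"force":{"type":"number"}},"required":["moves"]}

```bash
mkdir -p pics; cat > h.py <<'E'
import numpy as np, cv2
from plant import status, imaging, order, models
from scipy.spatial.transform import Rotation as R
def T(cam,st=None):
    p=imaging.camera_params(cam)
    if 'T' in p: return np.array(p['camera_matrix']),np.array(p['T'])
    M=np.eye(4);M[:3,:3]=R.from_quat(st['orientation']).as_matrix();M[:3,3]=st['tcp_pos']
    return np.array(p['camera_matrix']),M@np.array(p['mount'])
def shot(cam,name=None):
    st=status.get_state();im,d=imaging.camera(cam)
    if name: cv2.imwrite(f'pics/{name}.png',im[:,:,::-1])
    return im,d,*T(cam,st)
def ray(K,M,uv):
    r=np.linalg.inv(K)@[uv[0],uv[1],1]; return M[:3,:3]@(r*[1,-1,-1]),M[:3,3]
def atz(K,M,uv,z):
    r,o=ray(K,M,uv); return o+r*(z-o[2])/r[2]
def dep(K,M,uv,d):
    r,o=ray(K,M,uv); return o+r*d[int(uv[1]),int(uv[0])]
def cloud(K,M,d):
    v,u=np.mgrid[:d.shape[0],:d.shape[1]]
    r=np.stack([u,v,np.ones_like(u)],-1)@np.linalg.inv(K).T*[1,-1,-1]
    return (r*d[...,None])@M[:3,:3].T+M[:3,3]
def shift(target,st=None):
    st=st or status.get_state(); Rm=R.from_quat(st['orientation'])
    return Rm.inv().apply(np.array(target)-st['tcp_pos'])/0.2
E
python3 - <<'E'
from h import *
st=status.get_state();print({k:np.round(v,3) for k,v in st.items()})
for c in ['top','scene']:
    im,d,K,M=shot(c,c+'0'); print(c,M.round(3).tolist(),K.round(1).tolist(),imaging.camera_params(c).keys())
    for q in ['slide1_grip','slide2_grip','slide3_grip','slide4_grip','rack','tray','field','spray','tape','driver','partsbin']:
        for r in models.pinpoint(q,c)[:4]:
            uv=r['centre']; z=0.04 if 'grip' in q else 0.0
            print(q,round(r['p'],2),np.round(uv,0),atz(K,M,uv,z).round(3),dep(K,M,uv,d).round(3))
E
```

```text
{'clock': np.float64(0.0), 'joints': array([ 1.075,  0.418, -0.01 ,  1.614,  0.005,  1.111, -0.053]), 'dq': array([-0.001,  0.001, -0.001, -0.001, -0.001, -0.   ,  0.001]), 'tau': array([-0.0000e+00, -8.6442e+01,  6.7900e-01, -4.3490e+01,  1.9000e-02,
        7.0000e-03,  0.0000e+00]), 'tcp_pos': array([ 0.274, -0.561,  0.248]), 'orientation': array([ 0.974,  0.225, -0.   , -0.001]), 'force': array([ 0.474, -0.445,  0.791]), 'moment': array([-0.018,  0.067, -0.018]), 'opening': np.float64(0.999)}
top [[-0.024, 0.995, -0.102, 0.505], [-0.999, -0.021, 0.033, 0.024], [0.031, 0.102, 0.994, 1.031], [0.0, 0.0, 0.0, 1.0]] [[400.5, 0.0, 276.3], [0.0, 400.5, 212.9], [0.0, 0.0, 1.0]] dict_keys(['camera_matrix', 'T'])
slide1_grip 0.67 [406. 221.] [ 0.579 -0.332  0.04 ] [ 0.578 -0.324  0.062]
slide2_grip 0.78 [372. 226.] [ 0.569 -0.248  0.04 ] [ 0.57  -0.254  0.018]
slide2_grip 0.72 [390. 303.] [ 0.378 -0.282  0.04 ] [ 0.379 -0.279  0.05 ]
slide2_grip 0.72 [467. 255.] [ 0.49  -0.483  0.04 ] [ 0.49  -0.478  0.051]
slide3_grip 0.94 [327. 231.] [ 0.557 -0.133  0.04 ] [ 0.556 -0.13   0.061]
slide4_g
[... 1105 characters left out ...]
0.036]
slide2_grip 0.6 [265. 151.] [ 0.399 -0.247  0.04 ] [ 0.377 -0.271  0.017]
slide2_grip 0.53 [202. 133.] [ 0.491 -0.475  0.04 ] [ 0.491 -0.475  0.04 ]
slide3_grip 0.82 [252. 187.] [ 0.554 -0.131  0.04 ] [ 0.566 -0.117  0.055]
slide3_grip 0.52 [241. 181.] [ 0.56  -0.177  0.04 ] [ 0.558 -0.181  0.037]
rack 0.85 [216. 196.] [ 0.634 -0.212  0.   ] [ 0.648 -0.19   0.022]
tray 0.6 [320. 239.] [0.532 0.125 0.   ] [0.534 0.127 0.004]
spray 0.78 [175. 159.] [ 0.619 -0.459  0.   ] [ 0.635 -0.428  0.024]
tape 0.8 [220. 261.] [0.782 0.005 0.   ] [0.782 0.006 0.002]
driver 0.49 [176. 200.] [ 0.733 -0.275  0.   ] [ 0.738 -0.265  0.009]
partsbin 0.87 [428. 327.] [0.554 0.476 0.   ] [0.559 0.477 0.006]
```

View pics/top0.png

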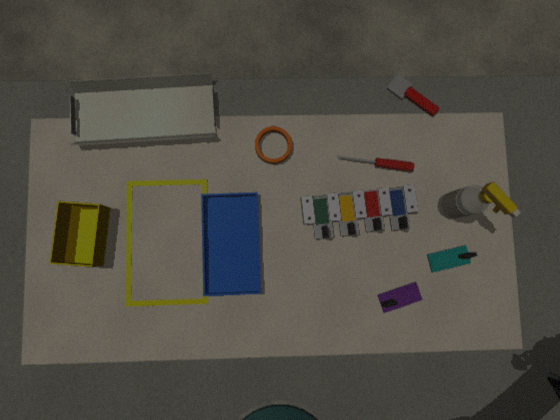

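View pics/scene0.png

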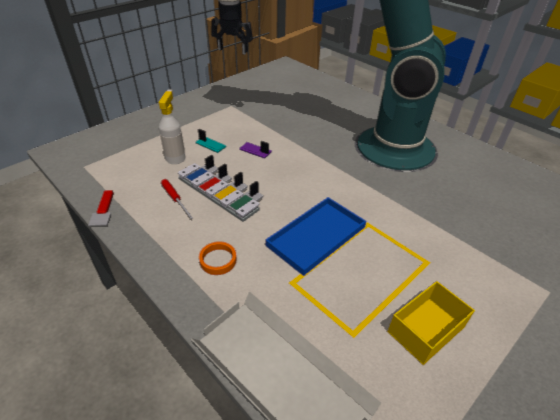

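Top view: the green, yellow, red and blue slides sit in the rack at (322,231), (349,228), (375,225) and (402,222). Purple (400,297) and turquoise (450,258) on the bench are look-alikes. The tray is at (232,243), covering the right edge of the field, whose centre is about (167,243). All four slides appear to be present.

```bash
cat >> h.py <<'E'
def rect(P):
    (c,s,a)=cv2.minAreaRect(P[:,:2].astype(np.float32)*1000); a=np.deg2rad(a)
    if s[0]<s[1]: s=s[::-1]; a+=np.pi/2
    a=(a+np.pi/2)%np.pi-np.pi/2
    return np.array(c)/1000,s,a
def big(m):
    n,l,s,_=cv2.connectedComponentsWithStats(m.astype(np.uint8)); return l==1+np.argmax(s[1:,4])
def tray(K,M,im,d):
    P=cloud(K,M,d); h=cv2.cvtColor(im,cv2.COLOR_RGB2HSV)
    m=(h[...,0]>105)&(h[...,0]<125)&(h[...,1]>150)&(P[...,1]>-.03)
    # outline pixels seen at rim height: intersect with z=0.026
    v,u=np.nonzero(big(m)); Q=np.array([atz(K,M,(a,b),.026) for a,b in zip(u,v)])
    return rect(Q)
def field(K,M,im):
    h=cv2.cvtColor(im,cv2.COLOR_RGB2HSV)
    m=(h[...,0]>22)&(h[...,0]<34)&(h[...,1]>150)&(h[...,2]>90)
    v,u=np.nonzero(m); Q=np.array([atz(K,M,(a,b),0) for a,b in zip(u,v)])
    Q=Q[(Q[:,1]<.385)&(Q[:,1]>-.05)&(abs(Q[:,0]-.54)<.25)]
    return Q
E
python3 - <<'E'
from h import *
im,d,K,M=shot('top'); P=cloud(K,M,d)
print('tray',tray(K,M,im,d))
Q=field(K,M,im); print('field',rect(Q),Q.min(0),Q.max(0),len(Q))
L=Q[Q[:,1]>Q[:,1].max()-.02]; print('left edge line',np.polyfit(L[:,0],L[:,1],1))
b=(P[...,0]>.5)&(P[...,0]<.7)&(P[...,1]>-.4)&(P[...,1]<-.05)
r=b&(P[...,2]>.02)&(P[...,2]<.036)&(im.min(2)>90)
print('rack',rect(P[big(cv2.morphologyEx(r.astype(np.uint8),cv2.MORPH_CLOSE,np.ones((3,3))))]))
t=b&(P[...,2]>.045)
n,l,s,_=cv2.connectedComponentsWithStats(t.astype(np.uint8))
for i in range(1,n):
    if s[i,4]>10: print('tab',s[i,4],np.median(P[l==i],0).round(3),rect(P[l==i]))
E
```

```text
tray (array([0.53397937, 0.10737528]), (250.72732543945312, 139.92919921875), np.float64(0.015801671792389893))
field (array([0.54310181, 0.27250043]), (316.9281005859375, 204.28573608398438), np.float64(0.002030875152577938)) [0.38456667 0.17006781 0.        ] [7.01558487e-01 3.74779471e-01 2.22044605e-16] 1395
left edge line [0.00175738 0.3667507 ]
rack (array([ 0.56582269, -0.05411989]), (190.08706665039062, 59.61321258544922), np.float64(-0.6039412856799178))
tab 70 [ 0.574 -0.256  0.061] (array([ 0.57411169, -0.2574527 ]), (29.26194190979004, 10.845240592956543), np.float64(0.062016008652131305))
tab 72 [ 0.576 -0.322  0.06 ] (array([ 0.57614771, -0.32397211]), (28.3057804107666, 11.240199089050293), np.float64(0.0651960601814705))
tab 63 [ 0.565 -0.192  0.06 ] (array([ 0.56436554, -0.19283202]), (28.21824073791504, 11.224367141723633), np.float64(0.03609158353405251))
tab 61 [ 0.558 -0.126  0.061] (array([ 0.55834015, -0.12715224]), (28.27893829345703, 10.668298721313477), np.float64(0.09453989675423746))
```

>>> {"api": "apply_moves", "payload": {"moves": [{"dx":0.3,"dy":0,"dz":0,"az":0.04},{"dx":0.6,"dy":-0.3,"dz":0,"az":0.08},{"dx":0.9,"dy":-0.5,"dz":0,"az":0.11},{"dx":0.95,"dy":-0.8,"dz":0,"az":0.11},{"dx":0.95,"dy":-0.9,"dz":0,"az":0.11},{"dx":0.95,"dy":-0.9,"dz":0,"az":0.11},{"dx":0.95,"dy":-0.9,"dz":0,"az":0.11},{"dx":0.95,"dy":-0.9,"dz":0,"az":0.11}]}}

```text
invalid input
```

>>> {"api": "apply_moves", "payload": {"force": 80, "moves": [{"dx":0.3,"dy":0,"dz":0,"ax":0,"ay":0,"az":0.04,"fingers":0},{"dx":0.6,"dy":-0.3,"dz":0,"ax":0,"ay":0,"az":0.08,"fingers":0},{"dx":0.9,"dy":-0.5,"dz":0,"ax":0,"ay":0,"az":0.11,"fingers":0},{"dx":0.95,"dy":-0.9,"dz":0,"ax":0,"ay":0,"az":0.11,"fingers":100},{"dx":0.95,"dy":-0.9,"dz":0,"ax":0,"ay":0,"az":0.11,"fingers":100},{"dx":0.95,"dy":-0.9,"dz":0,"ax":0,"ay":0,"az":0.11,"fingers":100},{"dx":0.95,"dy":-0.9,"dz":0,"ax":0,"ay":0,"az":0.11,"fingers":100},{"dx":0.95,"dy":-0.9,"dz":0,"ax":0,"ay":0,"az":0.11,"fingers":100},{"dx":0.95,"dy":-0.9,"dz":0,"ax":0,"ay":0,"az":0.11,"fingers":100},{"dx":0.95,"dy":-0.9,"dz":0,"ax":0,"ay":0,"az":0.11,"fingers":100}]}}

```text
clock: 2.25
tcp_pos: [0.3656, -0.3176, 0.2481]
orientation: [0.999, 0.053, -0.0, -0.0]
force: [0.1, -0.0, -0.7]
opening: 0.607
```

```bash
python3 - <<'E'
from h import *
im,d,K,M=shot('wrist','w1'); print(M.round(3).tolist(), K.round(0).tolist())
print(d.min(),d.max())
E
```

```text
[[0.106, 0.948, 0.301, 0.443], [-0.994, 0.101, 0.032, -0.311], [-0.0, -0.302, 0.953, 0.374], [0.0, 0.0, 0.0, 1.0]] [[300.0, 0.0, 280.0], [0.0, 300.0, 210.0], [0.0, 0.0, 1.0]]
0.0 0.5056456
```

View pics/w1.png

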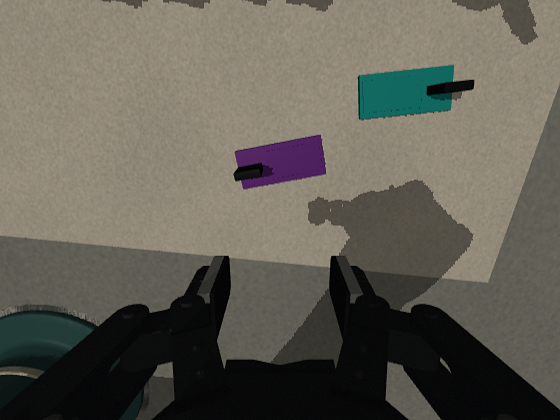

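The wrist picture shows only the two look-alikes (purple at (280,160), turquoise at (410,90)), so I'm moving over the rack.

>>> {"api": "apply_moves", "payload": {"force": 80, "moves": [{"dx":0.25,"dy":-0.1,"dz":0,"ax":0,"ay":0,"az":0,"fingers":140},{"dx":0.5,"dy":-0.2,"dz":0,"ax":0,"ay":0,"az":0,"fingers":140},{"dx":0.75,"dy":-0.3,"dz":0,"ax":0,"ay":0,"az":0,"fingers":140},{"dx":1,"dy":-0.36,"dz":0,"ax":0,"ay":0,"az":0,"fingers":140},{"dx":1,"dy":-0.36,"dz":0,"ax":0,"ay":0,"az":0,"fingers":140},{"dx":1,"dy":-0.36,"dz":0,"ax":0,"ay":0,"az":0,"fingers":140},{"dx":1,"dy":-0.36,"dz":0,"ax":0,"ay":0,"az":0,"fingers":140}]}}

```text
clock: 3.0
tcp_pos: [0.5562, -0.2244, 0.2477]
orientation: [0.999, 0.054, -0.001, -0.0]
force: [0.4, -0.6, 0.4]
opening: 0.447
```

```bash
python3 - <<'E'
from h import *
im,d,K,M=shot('wrist','w2'); P=cloud(K,M,d); np.savez('w2.npz',P=P,im=im)
h=cv2.cvtColor(im,cv2.COLOR_RGB2HSV)
b=(P[...,0]>.5)&(P[...,0]<.63)&(P[...,1]>-.4)&(P[...,1]<-.05)&(d>0)
t=b&(P[...,2]>.054)&(P[...,2]<.065)
n,l,s,_=cv2.connectedComponentsWithStats(t.astype(np.uint8))
for i in range(1,n):
    if s[i,4]>20: print('tab',s[i],rect(P[l==i]),np.median(P[l==i][:,2]).round(4))
r=(P[...,2]>.024)&(P[...,2]<.033)&(P[...,0]>.55)&(P[...,0]<.7)&(P[...,1]>-.42)&(P[...,1]<-.02)
Q=P[r]; print('rack pts',len(Q),rect(Q))
E
```

```text
tab [306 164  11  28 274] (array([ 0.57390033, -0.25745544]), (28.988161087036133, 10.037055969238281), np.float64(0.08500640423013439)) 0.0601
tab [182 166  13  28 294] (array([ 0.55783099, -0.12673314]), (29.554649353027344, 10.232170104980469), np.float64(0.1014637410814152)) 0.0601
tab [245 167  10  28 278] (array([ 0.56357849, -0.19258534]), (29.628116607666016, 9.760202407836914), np.float64(0.07449415839353501)) 0.0601
tab [366 168  13  29 298] (array([ 0.57557617, -0.32336081]), (29.915973663330078, 10.338454246520996), np.float64(0.09225273239818543)) 0.06
rack pts 8684 (array([ 0.60692346, -0.22137329]), (292.7267150878906, 108.56103515625), np.float64(-1.484356010054836))
```

View pics/w2.png

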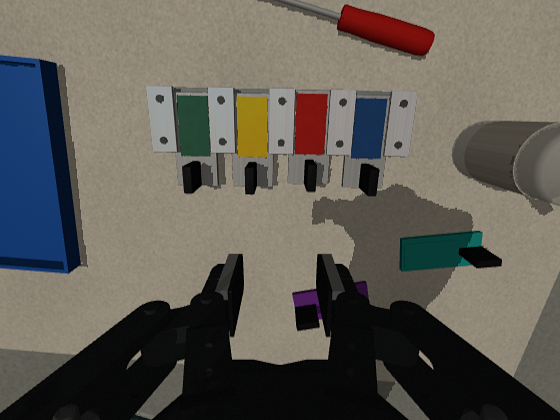

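The crop shows green (190,178), yellow (250,178), red (310,175) and blue (368,178) tabs in the rack. The purple and turquoise look-alikes are lying loose. The measured heights (60 mm) and sizes (30x10) match the given tab. Starting with green.

```bash
cat >> h.py <<'E'
def plan(target,yaw):
    st=status.get_state(); Rm=R.from_quat(st['orientation']); 
    G=R.from_euler('z',yaw)*R.from_euler('x',np.pi)
    print('t',round(st['clock'],2),'pos',np.round(st['tcp_pos'],4),'open',round(float(st['opening']),3),'shift',shift(target,st).round(4),'turn',((Rm.inv()*G).as_rotvec()/np.pi).round(4))
E
python3 -c "
from h import *
plan([.558,-.1265,.14],.0864);plan([.558,-.1265,.046],.0864)"
```

```text
t 3.05 pos [ 0.5559 -0.2247  0.248 ] open 0.452 shift [ 0.0633 -0.4872  0.54  ] turn [0.     0.0003 0.0064]
t 3.05 pos [ 0.5559 -0.2247  0.248 ] open 0.452 shift [ 0.0637 -0.4873  1.01  ] turn [0.     0.0003 0.0064]
```

>>> {"api": "apply_moves", "payload": {"force": 80, "moves": [{"dx":0.063,"dy":-0.24,"dz":0.1,"ax":0,"ay":0,"az":0.0064,"fingers":140},{"dx":0.063,"dy":-0.487,"dz":0.2,"ax":0,"ay":0,"az":0.0064,"fingers":140},{"dx":0.063,"dy":-0.487,"dz":0.4,"ax":0,"ay":0,"az":0.0064,"fingers":140},{"dx":0.063,"dy":-0.487,"dz":0.6,"ax":0,"ay":0,"az":0.0064,"fingers":140},{"dx":0.063,"dy":-0.487,"dz":0.7,"ax":0,"ay":0,"az":0.0064,"fingers":140},{"dx":0.063,"dy":-0.487,"dz":0.7,"ax":0,"ay":0,"az":0.0064,"fingers":140},{"dx":0.063,"dy":-0.487,"dz":0.7,"ax":0,"ay":0,"az":0.0064,"fingers":140}]}}

```text
clock: 3.75
tcp_pos: [0.5588, -0.1262, 0.1092]
orientation: [0.999, 0.043, 0.0, 0.0]
force: [0.6, 0.1, -0.3]
opening: 0.45
```

```bash
python3 -c "
from h import *
plan([.558,-.1265,.046],.0864)"
```

```text
t 3.75 pos [ 0.5588 -0.1262  0.1092] open 0.45 shift [-0.004  0.001  0.316] turn [ 0.0001 -0.0001  0.0001]
```

>>> {"api": "apply_moves", "payload": {"force": 60, "moves": [{"dx":-0.004,"dy":0,"dz":0.1,"ax":0,"ay":0,"az":0,"fingers":140},{"dx":-0.004,"dy":0,"dz":0.2,"ax":0,"ay":0,"az":0,"fingers":140},{"dx":-0.004,"dy":0,"dz":0.31,"ax":0,"ay":0,"az":0,"fingers":140},{"dx":-0.004,"dy":0,"dz":0.31,"ax":0,"ay":0,"az":0,"fingers":140},{"dx":-0.004,"dy":0,"dz":0.31,"ax":0,"ay":0,"az":0,"fingers":180},{"dx":-0.004,"dy":0,"dz":0.31,"ax":0,"ay":0,"az":0,"fingers":210},{"dx":-0.004,"dy":0,"dz":0.31,"ax":0,"ay":0,"az":0,"fingers":240},{"dx":-0.004,"dy":0,"dz":0.31,"ax":0,"ay":0,"az":0,"fingers":255},{"dx":-0.004,"dy":0,"dz":0.31,"ax":0,"ay":0,"az":0,"fingers":255},{"dx":-0.004,"dy":0,"dz":0.31,"ax":0,"ay":0,"az":0,"fingers":255},{"dx":-0.004,"dy":0,"dz":0.31,"ax":0,"ay":0,"az":0,"fingers":255}]}}

```text
clock: 4.85
tcp_pos: [0.5589, -0.1256, 0.048]
orientation: [0.999, 0.044, 0.001, 0.0]
force: [-4.1, 0.1, 11.2]
opening: 0.106
```

>>> {"api": "apply_moves", "payload": {"force": 60, "moves": [{"dx":-0.02,"dy":0,"dz":0,"ax":0,"ay":0,"az":0,"fingers":255},{"dx":-0.06,"dy":0,"dz":0,"ax":0,"ay":0,"az":0,"fingers":255},{"dx":-0.1,"dy":0,"dz":0,"ax":0,"ay":0,"az":0,"fingers":255},{"dx":-0.14,"dy":0,"dz":0,"ax":0,"ay":0,"az":0,"fingers":255},{"dx":-0.18,"dy":0,"dz":0,"ax":0,"ay":0,"az":0,"fingers":255},{"dx":-0.22,"dy":0,"dz":0,"ax":0,"ay":0,"az":0,"fingers":255},{"dx":-0.26,"dy":0,"dz":0,"ax":0,"ay":0,"az":0,"fingers":255},{"dx":-0.3,"dy":0,"dz":0,"ax":0,"ay":0,"az":0,"fingers":255},{"dx":-0.35,"dy":0,"dz":0,"ax":0,"ay":0,"az":0,"fingers":255},{"dx":-0.4,"dy":0,"dz":0,"ax":0,"ay":0,"az":0,"fingers":255},{"dx":-0.45,"dy":0,"dz":0,"ax":0,"ay":0,"az":0,"fingers":255},{"dx":-0.48,"dy":0,"dz":0,"ax":0,"ay":0,"az":0,"fingers":255}]}}

```text
clock: 6.05
tcp_pos: [0.461, -0.1339, 0.0461]
orientation: [0.999, 0.044, -0.001, -0.0]
force: [-0.2, 0.2, -1.4]
opening: 0.104
```

```bash
python3 - <<'E'
from h import *
im,d,K,M=shot('top'); c,s,a=tray(K,M,im,d); print('tray',c,s,a)
Rt=R.from_euler('z',a)
im,d,K,M=shot('wrist','w3')
for x in (-.096,.021):
  for y in (-.033,.033):
    g=Rt.apply([x,y,0])+[*c,0]; print(x,y,g.round(4)); plan([g[0],g[1],.10],a)
E
```

```text
tray [0.5339574  0.10725898] (250.6729736328125, 140.13265991210938) 0.01452863605854815
-0.096 -0.033 [0.4384 0.0729 0.    ]
t 6.15 pos [ 0.4615 -0.1339  0.0462] open 0.106 shift [-0.0243 -1.0402 -0.2688] turn [-0.      0.0003  0.0233]
-0.096 0.033 [0.4375 0.1389 0.    ]
t 6.15 pos [ 0.4615 -0.1339  0.0462] open 0.106 shift [-2.0000e-04 -1.3693e+00 -2.6880e-01] turn [-0.      0.0003  0.0233]
0.021 -0.033 [0.5554 0.0746 0.    ]
t 6.15 pos [ 0.4615 -0.1339  0.0462] open 0.106 shift [ 0.5591 -0.9974 -0.2694] turn [-0.      0.0003  0.0233]
0.021 0.033 [0.5545 0.1406 0.    ]
t 6.15 pos [ 0.4615 -0.1339  0.0462] open 0.106 shift [ 0.5833 -1.3265 -0.2694] turn [-0.      0.0003  0.0233]
```

View pics/w3.png

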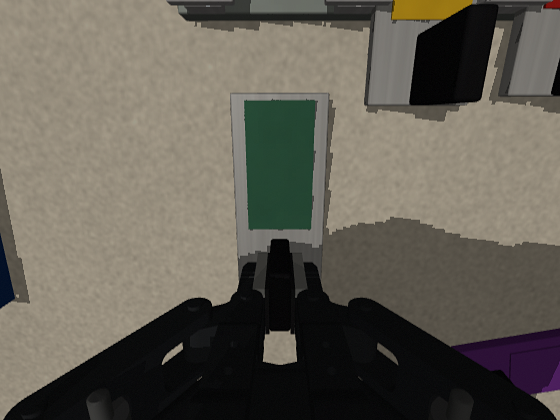

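The slide is clear of the rack and held square. Carrying it to the far +y / +x slot.

>>> {"api": "apply_moves", "payload": {"force": 60, "moves": [{"dx":0,"dy":0,"dz":-0.1,"ax":0,"ay":0,"az":0,"fingers":255},{"dx":0,"dy":0,"dz":-0.27,"ax":0,"ay":0,"az":0,"fingers":255},{"dx":0,"dy":-0.15,"dz":-0.27,"ax":0,"ay":0,"az":0.005,"fingers":255},{"dx":0.1,"dy":-0.3,"dz":-0.27,"ax":0,"ay":0,"az":0.01,"fingers":255},{"dx":0.2,"dy":-0.45,"dz":-0.27,"ax":0,"ay":0,"az":0.015,"fingers":255},{"dx":0.3,"dy":-0.6,"dz":-0.27,"ax":0,"ay":0,"az":0.02,"fingers":255},{"dx":0.4,"dy":-0.75,"dz":-0.27,"ax":0,"ay":0,"az":0.023,"fingers":255},{"dx":0.5,"dy":-0.9,"dz":-0.27,"ax":0,"ay":0,"az":0.023,"fingers":255},{"dx":0.58,"dy":-1,"dz":-0.27,"ax":0,"ay":0,"az":0.023,"fingers":255},{"dx":0.58,"dy":-1,"dz":-0.27,"ax":0,"ay":0,"az":0.023,"fingers":255}]}}

```text
clock: 7.15
tcp_pos: [0.5618, 0.0796, 0.1002]
orientation: [1.0, 0.01, 0.0, -0.001]
force: [-1.1, -0.2, -0.6]
opening: 0.104
```

>>> {"api": "apply_moves", "payload": {"force": 60, "moves": [{"dx":0,"dy":-0.15,"dz":0,"ax":0,"ay":0,"az":0,"fingers":255},{"dx":0,"dy":-0.327,"dz":0,"ax":0,"ay":0,"az":0,"fingers":255},{"dx":0,"dy":-0.327,"dz":0,"ax":0,"ay":0,"az":0,"fingers":255},{"dx":0,"dy":-0.327,"dz":0,"ax":0,"ay":0,"az":0,"fingers":255}]}}

```text
clock: 7.55
tcp_pos: [0.5592, 0.1414, 0.1001]
orientation: [1.0, 0.009, -0.0, 0.0]
force: [0.0, -1.0, -1.5]
opening: 0.108
```

```bash
python3 - <<'E'
from h import *
im,d,K,M=shot('top','t4'); plan([.5545,.1406,.042],.0145)
im,d,K,M=shot('wrist','w4')
E
```

```text
t 7.6 pos [0.5594 0.1403 0.1001] open 0.107 shift [-0.0242 -0.0019  0.2905] turn [0.0001 0.0001 0.0003]
```

View pics/w4.png

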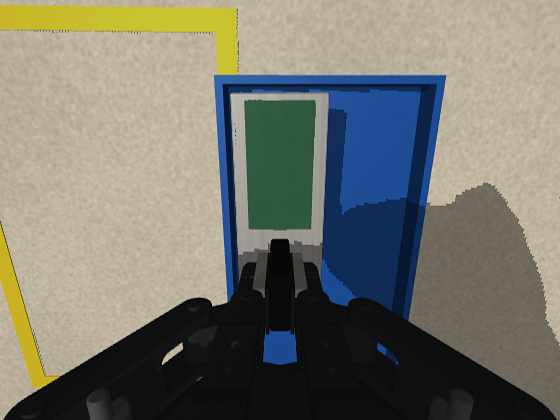

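It's lined up over the tray's upper-left quarter: slide at (280,165), tray walls at columns 220–440. Lowering and releasing.

>>> {"api": "apply_moves", "payload": {"force": 60, "moves": [{"dx":-0.024,"dy":0,"dz":0.1,"ax":0,"ay":0,"az":0,"fingers":255},{"dx":-0.024,"dy":0,"dz":0.2,"ax":0,"ay":0,"az":0,"fingers":255},{"dx":-0.024,"dy":0,"dz":0.26,"ax":0,"ay":0,"az":0,"fingers":255},{"dx":-0.024,"dy":0,"dz":0.29,"ax":0,"ay":0,"az":0,"fingers":255},{"dx":-0.024,"dy":0,"dz":0.29,"ax":0,"ay":0,"az":0,"fingers":255},{"dx":-0.024,"dy":0,"dz":0.29,"ax":0,"ay":0,"az":0,"fingers":220},{"dx":-0.024,"dy":0,"dz":0.29,"ax":0,"ay":0,"az":0,"fingers":170},{"dx":-0.024,"dy":0,"dz":0.29,"ax":0,"ay":0,"az":0,"fingers":170},{"dx":-0.024,"dy":0,"dz":0.29,"ax":0,"ay":0,"az":0,"fingers":170},{"dx":-0.024,"dy":0,"dz":0.1,"ax":0,"ay":0,"az":0,"fingers":170},{"dx":-0.024,"dy":0,"dz":-0.1,"ax":0,"ay":0,"az":0,"fingers":150},{"dx":-0.024,"dy":0,"dz":-0.1,"ax":0,"ay":0,"az":0,"fingers":150}]}}

```text
clock: 8.85
tcp_pos: [0.5569, 0.1417, 0.1252]
orientation: [1.0, 0.008, 0.003, -0.001]
force: [1.0, -1.1, 0.1]
opening: 0.415
```

```bash
python3 - <<'E'
from h import *
plan([.564,-.1923,.12],.0864)
E
```

```text
t 8.85 pos [0.5569 0.1417 0.1252] open 0.415 shift [0.0089 1.6704 0.0231] turn [-0.0005 -0.0022 -0.0225]
```

>>> {"api": "apply_moves", "payload": {"force": 60, "moves": [{"dx":0,"dy":0.2,"dz":0,"ax":0,"ay":0,"az":-0.01,"fingers":140},{"dx":0,"dy":0.4,"dz":0,"ax":0,"ay":0,"az":-0.023,"fingers":140},{"dx":0,"dy":0.6,"dz":0,"ax":0,"ay":0,"az":-0.023,"fingers":140},{"dx":0,"dy":0.8,"dz":0,"ax":0,"ay":0,"az":-0.023,"fingers":140},{"dx":0,"dy":1,"dz":0,"ax":0,"ay":0,"az":-0.023,"fingers":140},{"dx":0,"dy":1,"dz":0,"ax":0,"ay":0,"az":-0.023,"fingers":140}]}}

```text
clock: 9.45
tcp_pos: [0.5574, -0.0651, 0.1202]
orientation: [0.999, 0.041, -0.0, 0.001]
force: [0.2, -0.2, 0.2]
opening: 0.453
```

```bash
python3 - <<'E'
from h import *
im,d,K,M=shot('top'); c,s,a=tray(K,M,im,d); print('tray',c,s,a)
P=cloud(K,M,d)
t=(P[...,2]>.043)&(P[...,2]<.07)&(P[...,0]>.38)&(P[...,0]<.7)&(P[...,1]>.0)&(P[...,1]<.4)
if t.sum()>10: print('tab',np.median(P[t],0),rect(P[big(t)]))
plan([.564,-.1923,.12],.0864)
E
```

```text
tray [0.53413995 0.10741313] (250.1388702392578, 139.89109802246094) 0.017247938873060198
tab [0.55362966 0.13742448 0.05282761] (array([0.55362549, 0.1377401 ]), (29.039276123046875, 9.568713188171387), np.float64(-0.01156610861421381))
t 9.5 pos [ 0.5575 -0.0619  0.1202] open 0.449 shift [-0.0223  0.6525  0.0014] turn [ 0.0003  0.0001 -0.0009]
```

>>> {"api": "apply_moves", "payload": {"force": 60, "moves": [{"dx":-0.022,"dy":0.2,"dz":0,"ax":0,"ay":0,"az":-0.001,"fingers":140},{"dx":-0.022,"dy":0.4,"dz":0,"ax":0,"ay":0,"az":-0.001,"fingers":140},{"dx":-0.022,"dy":0.6,"dz":0,"ax":0,"ay":0,"az":-0.001,"fingers":140},{"dx":-0.022,"dy":0.653,"dz":0,"ax":0,"ay":0,"az":-0.001,"fingers":140},{"dx":-0.022,"dy":0.653,"dz":0,"ax":0,"ay":0,"az":-0.001,"fingers":140},{"dx":-0.022,"dy":0.653,"dz":0,"ax":0,"ay":0,"az":-0.001,"fingers":140}]}}

```text
clock: 10.1
tcp_pos: [0.5651, -0.1877, 0.1201]
orientation: [0.999, 0.046, -0.0, -0.0]
force: [0.6, 0.9, -0.4]
opening: 0.453
```

```bash
python3 - <<'E'
from h import *
plan([.564,-.1923,.047],.0864)
E
```

```text
t 10.1 pos [ 0.5651 -0.1877  0.1201] open 0.453 shift [-0.0074  0.0227  0.3656] turn [-0.0003  0.      0.002 ]
```

>>> {"api": "apply_moves", "payload": {"moves": [{"dx":0,"dy":0.012,"dz":0.1,"ax":0,"ay":0,"az":0.001,"fingers":140},{"dx":0,"dy":0.012,"dz":0.1,"ax":0,"ay":0,"az":0.001,"fingers":140},{"dx":0,"dy":0.012,"dz":0.1,"ax":0,"ay":0,"az":0.001,"fingers":140},{"dx":0,"dy":0.012,"dz":0.1,"ax":0,"ay":0,"az":0.001,"fingers":140}]}}

```text
clock: 10.5
tcp_pos: [0.5655, -0.191, 0.101]
orientation: [0.999, 0.045, 0.0, -0.0]
force: [0.5, -0.9, -0.6]
opening: 0.452
```

```bash
python3 - <<'E'
from h import *
plan([.564,-.1923,.047],.0864)
E
```

```text
t 10.5 pos [ 0.5655 -0.191   0.101 ] open 0.452 shift [-0.0082  0.0057  0.2699] turn [-0.     -0.0002  0.0009]
```

>>> {"api": "apply_moves", "payload": {"force": 60, "moves": [{"dx":-0.008,"dy":0.006,"dz":0.1,"ax":0,"ay":0,"az":0.001,"fingers":140},{"dx":-0.008,"dy":0.006,"dz":0.2,"ax":0,"ay":0,"az":0.001,"fingers":140},{"dx":-0.008,"dy":0.006,"dz":0.27,"ax":0,"ay":0,"az":0.001,"fingers":140},{"dx":-0.008,"dy":0.006,"dz":0.27,"ax":0,"ay":0,"az":0.001,"fingers":140},{"dx":-0.008,"dy":0.006,"dz":0.27,"ax":0,"ay":0,"az":0.001,"fingers":180},{"dx":-0.008,"dy":0.006,"dz":0.27,"ax":0,"ay":0,"az":0.001,"fingers":210},{"dx":-0.008,"dy":0.006,"dz":0.27,"ax":0,"ay":0,"az":0.001,"fingers":240},{"dx":-0.008,"dy":0.006,"dz":0.27,"ax":0,"ay":0,"az":0.001,"fingers":255},{"dx":-0.008,"dy":0.006,"dz":0.27,"ax":0,"ay":0,"az":0.001,"fingers":255},{"dx":-0.008,"dy":0.006,"dz":0.27,"ax":0,"ay":0,"az":0.001,"fingers":255},{"dx":-0.008,"dy":0.006,"dz":0.27,"ax":0,"ay":0,"az":0.001,"fingers":255}]}}

```text
clock: 11.6
tcp_pos: [0.5644, -0.1924, 0.0472]
orientation: [0.999, 0.043, 0.001, -0.0]
force: [1.2, 5.7, 5.4]
opening: 0.108
```

>>> {"api": "apply_moves", "payload": {"force": 60, "moves": [{"dx":-0.02,"dy":0,"dz":0,"ax":0,"ay":0,"az":0,"fingers":255},{"dx":-0.06,"dy":0,"dz":0,"ax":0,"ay":0,"az":0,"fingers":255},{"dx":-0.1,"dy":0,"dz":0,"ax":0,"ay":0,"az":0,"fingers":255},{"dx":-0.14,"dy":0,"dz":0,"ax":0,"ay":0,"az":0,"fingers":255},{"dx":-0.18,"dy":0,"dz":0,"ax":0,"ay":0,"az":0,"fingers":255},{"dx":-0.22,"dy":0,"dz":0,"ax":0,"ay":0,"az":0,"fingers":255},{"dx":-0.26,"dy":0,"dz":0,"ax":0,"ay":0,"az":0,"fingers":255},{"dx":-0.3,"dy":0,"dz":0,"ax":0,"ay":0,"az":0,"fingers":255},{"dx":-0.35,"dy":0,"dz":0,"ax":0,"ay":0,"az":0,"fingers":255},{"dx":-0.4,"dy":0,"dz":0,"ax":0,"ay":0,"az":0,"fingers":255},{"dx":-0.45,"dy":0,"dz":0,"ax":0,"ay":0,"az":0,"fingers":255},{"dx":-0.48,"dy":0,"dz":0,"ax":0,"ay":0,"az":0,"fingers":255}]}}

```text
clock: 12.8
tcp_pos: [0.4664, -0.2017, 0.0461]
orientation: [0.999, 0.042, -0.001, -0.0]
force: [0.2, 0.2, -0.3]
opening: 0.111
```

```bash
cat >> h.py <<'E'
def tabs():
    im,d,K,M=shot('top'); c,s,a=tray(K,M,im,d); print('tray',c.round(4),np.round(s),round(a,4))
    P=cloud(K,M,d); t=(P[...,2]>.043)&(P[...,2]<.11)&(P[...,0]>.38)&(P[...,0]<.7)&(P[...,1]>-.4)&(P[...,1]<.36)
    n,l,s,_=cv2.connectedComponentsWithStats(t.astype(np.uint8))
    for i in range(1,n):
        if 20<s[i,4]<200: print(' tab',np.median(P[l==i],0).round(3),(R.from_euler('z',-a).apply(np.median(P[l==i],0)-[*c,0])).round(3),im[l==i].mean(0).round())
    return c,a
def slot(x,y,c,a,z=.1):
    g=R.from_euler('z',a).apply([x,y,0])+[*c,0]; print('slot',g.round(4)); plan([g[0],g[1],z],a)
E
python3 - <<'E'
from h import *
c,a=tabs(); slot(.021,-.033,c,a)
E
```

```text
tray [0.5342 0.1074] [251. 140.] 0.0126
 tab [ 0.574 -0.256  0.06 ] [ 0.035 -0.364  0.06 ] [29. 28. 26.]
 tab [ 0.577 -0.322  0.06 ] [ 0.037 -0.43   0.06 ] [30. 29. 27.]
 tab [0.554 0.137 0.054] [0.02  0.03  0.054] [32. 32. 33.]
slot [0.5556 0.0747 0.    ]
t 12.85 pos [ 0.466  -0.2018  0.0461] open 0.108 shift [ 0.5619 -1.34   -0.2702] turn [-0.      0.0005  0.0227]
```

>>> {"api": "apply_moves", "payload": {"force": 60, "moves": [{"dx":0,"dy":0,"dz":-0.1,"ax":0,"ay":0,"az":0,"fingers":255},{"dx":0,"dy":0,"dz":-0.27,"ax":0,"ay":0,"az":0,"fingers":255},{"dx":0,"dy":-0.15,"dz":-0.27,"ax":0,"ay":0,"az":0.005,"fingers":255},{"dx":0.1,"dy":-0.3,"dz":-0.27,"ax":0,"ay":0,"az":0.01,"fingers":255},{"dx":0.2,"dy":-0.45,"dz":-0.27,"ax":0,"ay":0,"az":0.015,"fingers":255},{"dx":0.3,"dy":-0.6,"dz":-0.27,"ax":0,"ay":0,"az":0.02,"fingers":255},{"dx":0.4,"dy":-0.75,"dz":-0.27,"ax":0,"ay":0,"az":0.023,"fingers":255},{"dx":0.5,"dy":-0.9,"dz":-0.27,"ax":0,"ay":0,"az":0.023,"fingers":255},{"dx":0.54,"dy":-1,"dz":-0.27,"ax":0,"ay":0,"az":0.023,"fingers":255},{"dx":0.54,"dy":-1,"dz":-0.27,"ax":0,"ay":0,"az":0.023,"fingers":255}]}}

```text
clock: 13.85
tcp_pos: [0.5592, 0.0107, 0.1002]
orientation: [1.0, 0.009, 0.0, -0.001]
force: [0.1, 0.3, -1.4]
opening: 0.103
```

>>> {"api": "apply_moves", "payload": {"force": 60, "moves": [{"dx":0,"dy":-0.15,"dz":0,"ax":0,"ay":0,"az":0,"fingers":255},{"dx":0,"dy":-0.34,"dz":0,"ax":0,"ay":0,"az":0,"fingers":255},{"dx":0,"dy":-0.34,"dz":0,"ax":0,"ay":0,"az":0,"fingers":255},{"dx":0,"dy":-0.34,"dz":0,"ax":0,"ay":0,"az":0,"fingers":255},{"dx":0,"dy":-0.34,"dz":0,"ax":0,"ay":0,"az":0,"fingers":255},{"dx":0,"dy":-0.34,"dz":0,"ax":0,"ay":0,"az":0,"fingers":255}]}}

```text
clock: 14.45
tcp_pos: [0.5578, 0.0737, 0.1003]
orientation: [1.0, 0.006, -0.0, 0.0]
force: [-0.1, -0.2, -0.3]
opening: 0.106
```

```bash
python3 - <<'E'
from h import *
plan([.5556,.0747,.042],.015); shot('wrist','w5')
E
```

```text
t 14.45 pos [0.5578 0.0737 0.1003] open 0.106 shift [-0.0107 -0.005   0.2913] turn [ 0.0001  0.     -0.0013]
```

View pics/w5.png

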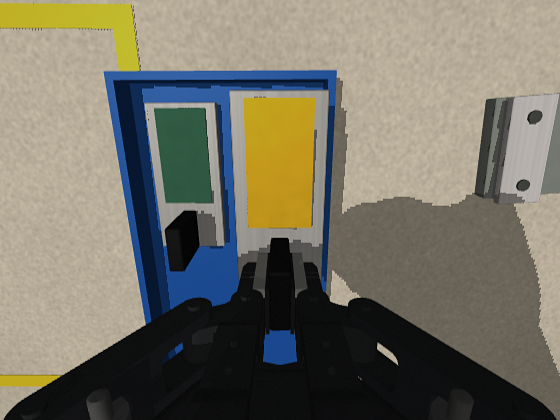

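Green lies flat at (185,160). Yellow hangs over the upper-right quarter, clear of the wall. Lowering it.

>>> {"api": "apply_moves", "payload": {"force": 60, "moves": [{"dx":-0.011,"dy":-0.005,"dz":0.1,"ax":0,"ay":0,"az":-0.001,"fingers":255},{"dx":-0.011,"dy":-0.005,"dz":0.2,"ax":0,"ay":0,"az":-0.001,"fingers":255},{"dx":-0.011,"dy":-0.005,"dz":0.26,"ax":0,"ay":0,"az":-0.001,"fingers":255},{"dx":-0.011,"dy":-0.005,"dz":0.29,"ax":0,"ay":0,"az":-0.001,"fingers":255},{"dx":-0.011,"dy":-0.005,"dz":0.29,"ax":0,"ay":0,"az":-0.001,"fingers":255},{"dx":-0.011,"dy":-0.005,"dz":0.29,"ax":0,"ay":0,"az":-0.001,"fingers":220},{"dx":-0.011,"dy":-0.005,"dz":0.29,"ax":0,"ay":0,"az":-0.001,"fingers":170},{"dx":-0.011,"dy":-0.005,"dz":0.29,"ax":0,"ay":0,"az":-0.001,"fingers":170},{"dx":-0.011,"dy":-0.005,"dz":0.29,"ax":0,"ay":0,"az":-0.001,"fingers":170},{"dx":-0.011,"dy":-0.005,"dz":0.1,"ax":0,"ay":0,"az":-0.001,"fingers":170},{"dx":-0.011,"dy":-0.005,"dz":-0.1,"ax":0,"ay":0,"az":-0.001,"fingers":150},{"dx":-0.011,"dy":-0.005,"dz":-0.1,"ax":0,"ay":0,"az":-0.001,"fingers":150}]}}

```text
clock: 15.7
tcp_pos: [0.5579, 0.0765, 0.1252]
orientation: [1.0, 0.008, 0.003, -0.0]
force: [0.4, -0.1, 0.4]
opening: 0.409
```

>>> {"api": "apply_moves", "payload": {"force": 60, "moves": [{"dx":0,"dy":0.2,"dz":0,"ax":0,"ay":0,"az":-0.01,"fingers":140},{"dx":0,"dy":0.4,"dz":0,"ax":0,"ay":0,"az":-0.023,"fingers":140},{"dx":0.02,"dy":0.6,"dz":0,"ax":0,"ay":0,"az":-0.023,"fingers":140},{"dx":0.05,"dy":0.8,"dz":0,"ax":0,"ay":0,"az":-0.023,"fingers":140},{"dx":0.1,"dy":1,"dz":0,"ax":0,"ay":0,"az":-0.023,"fingers":140},{"dx":0.1,"dy":1,"dz":0,"ax":0,"ay":0,"az":-0.023,"fingers":140}]}}

```text
clock: 16.3
tcp_pos: [0.5789, -0.13, 0.1202]
orientation: [0.999, 0.041, 0.0, 0.001]
force: [-1.1, 0.1, -0.6]
opening: 0.453
```

>>> {"api": "apply_moves", "payload": {"force": 60, "moves": [{"dx":0,"dy":0.2,"dz":0,"ax":0,"ay":0,"az":0,"fingers":140},{"dx":0,"dy":0.4,"dz":0,"ax":0,"ay":0,"az":0,"fingers":140},{"dx":0,"dy":0.6,"dz":0,"ax":0,"ay":0,"az":0,"fingers":140},{"dx":0,"dy":0.65,"dz":0,"ax":0,"ay":0,"az":0,"fingers":140},{"dx":0,"dy":0.65,"dz":0,"ax":0,"ay":0,"az":0,"fingers":140},{"dx":0,"dy":0.65,"dz":0,"ax":0,"ay":0,"az":0,"fingers":140},{"dx":0,"dy":0.65,"dz":0,"ax":0,"ay":0,"az":0,"fingers":140},{"dx":0,"dy":0.65,"dz":0,"ax":0,"ay":0,"az":0,"fingers":140}]}}

```text
clock: 17.1
tcp_pos: [0.5904, -0.2516, 0.1204]
orientation: [0.999, 0.045, 0.0, -0.0]
force: [-0.9, 0.5, 0.1]
opening: 0.451
```

```bash
python3 - <<'E'
from h import *
plan([.574,-.257,.047],.0864)
E
```

```text
t 17.1 pos [ 0.5904 -0.2516  0.1204] open 0.451 shift [-0.084   0.0195  0.3668] turn [-0.0001 -0.      0.0011]
```

>>> {"api": "apply_moves", "payload": {"force": 60, "moves": [{"dx":-0.084,"dy":0.02,"dz":0.05,"ax":0,"ay":0,"az":0.001,"fingers":140},{"dx":-0.084,"dy":0.02,"dz":0.1,"ax":0,"ay":0,"az":0.001,"fingers":140},{"dx":-0.084,"dy":0.02,"dz":0.1,"ax":0,"ay":0,"az":0.001,"fingers":140},{"dx":-0.084,"dy":0.02,"dz":0.1,"ax":0,"ay":0,"az":0.001,"fingers":140},{"dx":-0.084,"dy":0.02,"dz":0.1,"ax":0,"ay":0,"az":0.001,"fingers":140}]}}

```text
clock: 17.6
tcp_pos: [0.5744, -0.2582, 0.1007]
orientation: [0.999, 0.043, 0.0, 0.0]
force: [0.5, 0.4, -0.2]
opening: 0.452
```

```bash
python3 - <<'E'
from h import *
plan([.574,-.257,.047],.0864); tabs()
E
```

```text
t 17.6 pos [ 0.5744 -0.2582  0.1007] open 0.452 shift [-0.0017 -0.006   0.2684] turn [ 0.     -0.0002 -0.0002]
tray [0.5338 0.1072] [250. 140.] 0.0172
 tab [0.554 0.138 0.053] [0.02  0.03  0.053] [33. 32. 33.]
 tab [0.556 0.073 0.054] [ 0.021 -0.034  0.054] [32. 31. 32.]
```

>>> {"api": "apply_moves", "payload": {"force": 60, "moves": [{"dx":0,"dy":-0.004,"dz":0.1,"ax":0,"ay":0,"az":0,"fingers":140},{"dx":0,"dy":-0.004,"dz":0.2,"ax":0,"ay":0,"az":0,"fingers":140},{"dx":0,"dy":-0.004,"dz":0.268,"ax":0,"ay":0,"az":0,"fingers":140},{"dx":0,"dy":-0.004,"dz":0.268,"ax":0,"ay":0,"az":0,"fingers":140},{"dx":0,"dy":-0.004,"dz":0.268,"ax":0,"ay":0,"az":0,"fingers":180},{"dx":0,"dy":-0.004,"dz":0.268,"ax":0,"ay":0,"az":0,"fingers":210},{"dx":0,"dy":-0.004,"dz":0.268,"ax":0,"ay":0,"az":0,"fingers":240},{"dx":0,"dy":-0.004,"dz":0.268,"ax":0,"ay":0,"az":0,"fingers":255},{"dx":0,"dy":-0.004,"dz":0.268,"ax":0,"ay":0,"az":0,"fingers":255},{"dx":0,"dy":-0.004,"dz":0.268,"ax":0,"ay":0,"az":0,"fingers":255},{"dx":0,"dy":-0.004,"dz":0.268,"ax":0,"ay":0,"az":0,"fingers":255}]}}

```text
clock: 18.75
tcp_pos: [0.5744, -0.2575, 0.0477]
orientation: [0.999, 0.043, 0.001, 0.0]
force: [-0.9, 3.6, 8.3]
opening: 0.107
```

>>> {"api": "apply_moves", "payload": {"force": 60, "moves": [{"dx":-0.02,"dy":0,"dz":0,"ax":0,"ay":0,"az":0,"fingers":255},{"dx":-0.06,"dy":0,"dz":0,"ax":0,"ay":0,"az":0,"fingers":255},{"dx":-0.1,"dy":0,"dz":0,"ax":0,"ay":0,"az":0,"fingers":255},{"dx":-0.14,"dy":0,"dz":0,"ax":0,"ay":0,"az":0,"fingers":255},{"dx":-0.18,"dy":0,"dz":0,"ax":0,"ay":0,"az":0,"fingers":255},{"dx":-0.22,"dy":0,"dz":0,"ax":0,"ay":0,"az":0,"fingers":255},{"dx":-0.26,"dy":0,"dz":0,"ax":0,"ay":0,"az":0,"fingers":255},{"dx":-0.3,"dy":0,"dz":0,"ax":0,"ay":0,"az":0,"fingers":255},{"dx":-0.35,"dy":0,"dz":0,"ax":0,"ay":0,"az":0,"fingers":255},{"dx":-0.4,"dy":0,"dz":0,"ax":0,"ay":0,"az":0,"fingers":255},{"dx":-0.45,"dy":0,"dz":0,"ax":0,"ay":0,"az":0,"fingers":255},{"dx":-0.48,"dy":0,"dz":0,"ax":0,"ay":0,"az":0,"fingers":255}]}}

```text
clock: 19.95
tcp_pos: [0.4762, -0.2662, 0.0463]
orientation: [0.999, 0.042, -0.001, -0.0]
force: [0.2, -0.0, -2.5]
opening: 0.104
```

```bash
python3 - <<'E'
from h import *
c,a=tabs(); slot(-.096,.032,c,a)
E
```

```text
tray [0.534  0.1073] [251. 140.] 0.0172
 tab [ 0.576 -0.321  0.059] [ 0.035 -0.429  0.059] [28. 26. 25.]
 tab [0.554 0.138 0.053] [0.02  0.03  0.053] [31. 30. 30.]
 tab [0.556 0.073 0.054] [ 0.021 -0.035  0.054] [30. 29. 30.]
slot [0.4375 0.1376 0.    ]
t 20.0 pos [ 0.4759 -0.2663  0.0463] open 0.104 shift [-0.0225 -2.0288 -0.2674] turn [-0.0001  0.0005  0.0212]
```

>>> {"api": "apply_moves", "payload": {"force": 60, "moves": [{"dx":0,"dy":0,"dz":-0.1,"ax":0,"ay":0,"az":0,"fingers":255},{"dx":0,"dy":0,"dz":-0.27,"ax":0,"ay":0,"az":0,"fingers":255},{"dx":0,"dy":-0.15,"dz":-0.27,"ax":0,"ay":0,"az":0.005,"fingers":255},{"dx":0,"dy":-0.3,"dz":-0.27,"ax":0,"ay":0,"az":0.01,"fingers":255},{"dx":0,"dy":-0.5,"dz":-0.27,"ax":0,"ay":0,"az":0.015,"fingers":255},{"dx":0,"dy":-0.7,"dz":-0.27,"ax":0,"ay":0,"az":0.021,"fingers":255},{"dx":0,"dy":-0.9,"dz":-0.27,"ax":0,"ay":0,"az":0.021,"fingers":255},{"dx":0,"dy":-1,"dz":-0.27,"ax":0,"ay":0,"az":0.021,"fingers":255},{"dx":0,"dy":-1,"dz":-0.27,"ax":0,"ay":0,"az":0.021,"fingers":255},{"dx":0,"dy":-1,"dz":-0.27,"ax":0,"ay":0,"az":0.021,"fingers":255}]}}

```text
clock: 21.0
tcp_pos: [0.4611, -0.0667, 0.1007]
orientation: [1.0, 0.01, -0.0, 0.0]
force: [-0.0, -0.1, -2.1]
opening: 0.103
```

```bash
python3 - <<'E'
from h import *
c,a=tabs(); slot(-.098,.032,c,a)
E
```

```text
tray [0.5338 0.1072] [250. 140.] 0.0141
 tab [ 0.576 -0.321  0.059] [ 0.036 -0.429  0.059] [31. 30. 28.]
 tab [0.554 0.137 0.053] [0.02  0.03  0.053] [32. 32. 32.]
 tab [0.556 0.073 0.054] [ 0.021 -0.034  0.054] [30. 30. 30.]
slot [0.4354 0.1378 0.    ]
t 21.05 pos [ 0.4611 -0.0673  0.1007] open 0.105 shift [-0.1095 -1.0277  0.0032] turn [0.0001 0.     0.0014]
```

>>> {"api": "apply_moves", "payload": {"force": 60, "moves": [{"dx":-0.11,"dy":-0.2,"dz":0,"ax":0,"ay":0,"az":0,"fingers":255},{"dx":-0.11,"dy":-0.4,"dz":0,"ax":0,"ay":0,"az":0,"fingers":255},{"dx":-0.11,"dy":-0.6,"dz":0,"ax":0,"ay":0,"az":0,"fingers":255},{"dx":-0.11,"dy":-0.8,"dz":0,"ax":0,"ay":0,"az":0,"fingers":255},{"dx":-0.11,"dy":-1,"dz":0,"ax":0,"ay":0,"az":0,"fingers":255},{"dx":-0.11,"dy":-1,"dz":0,"ax":0,"ay":0,"az":0,"fingers":255},{"dx":-0.11,"dy":-1,"dz":0,"ax":0,"ay":0,"az":0,"fingers":255},{"dx":-0.11,"dy":-1,"dz":0,"ax":0,"ay":0,"az":0,"fingers":255},{"dx":-0.11,"dy":-1,"dz":0,"ax":0,"ay":0,"az":0,"fingers":255}]}}

```text
clock: 21.95
tcp_pos: [0.4355, 0.1315, 0.1006]
orientation: [1.0, 0.008, -0.0, 0.0]
force: [-0.4, 0.4, -1.6]
opening: 0.106
```

```bash
python3 - <<'E'
from h import *
plan([.4354,.1378,.042],.015); shot('wrist','w6')
E
```

```text
t 21.95 pos [0.4355 0.1315 0.1006] open 0.106 shift [ 1.000e-04 -3.140e-02  2.931e-01] turn [0.0001 0.0001 0.0005]
```

View pics/w6.png

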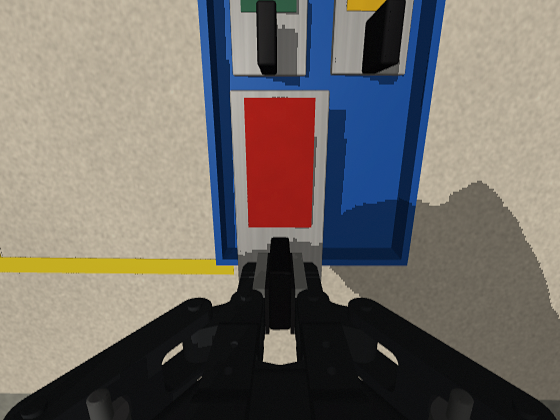

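Red hangs over the lower-left quarter; green and yellow are flat above it, and the gap at the tail is visible at row 83. Lowering it.

>>> {"api": "apply_moves", "payload": {"force": 60, "moves": [{"dx":0.005,"dy":-0.025,"dz":0.05,"ax":0,"ay":0,"az":0,"fingers":255},{"dx":0.005,"dy":-0.025,"dz":0.12,"ax":0,"ay":0,"az":0,"fingers":255},{"dx":0.005,"dy":-0.025,"dz":0.2,"ax":0,"ay":0,"az":0,"fingers":255},{"dx":0.005,"dy":-0.025,"dz":0.26,"ax":0,"ay":0,"az":0,"fingers":255},{"dx":0.005,"dy":-0.025,"dz":0.293,"ax":0,"ay":0,"az":0,"fingers":255},{"dx":0.005,"dy":-0.025,"dz":0.293,"ax":0,"ay":0,"az":0,"fingers":255},{"dx":0.005,"dy":-0.025,"dz":0.293,"ax":0,"ay":0,"az":0,"fingers":220},{"dx":0.005,"dy":-0.025,"dz":0.293,"ax":0,"ay":0,"az":0,"fingers":170},{"dx":0.005,"dy":-0.025,"dz":0.293,"ax":0,"ay":0,"az":0,"fingers":170},{"dx":0.005,"dy":-0.025,"dz":0.293,"ax":0,"ay":0,"az":0,"fingers":170},{"dx":0.005,"dy":-0.025,"dz":0.1,"ax":0,"ay":0,"az":0,"fingers":170},{"dx":0.005,"dy":-0.025,"dz":-0.1,"ax":0,"ay":0,"az":0,"fingers":150}]}}

```text
clock: 23.2
tcp_pos: [0.4353, 0.1378, 0.1211]
orientation: [1.0, 0.01, -0.001, 0.0]
force: [1.9, 0.6, -0.2]
opening: 0.411
```

>>> {"api": "apply_moves", "payload": {"force": 60, "moves": [{"dx":0,"dy":0.2,"dz":0,"ax":0,"ay":0,"az":-0.01,"fingers":140},{"dx":0.1,"dy":0.4,"dz":0,"ax":0,"ay":0,"az":-0.023,"fingers":140},{"dx":0.2,"dy":0.6,"dz":0,"ax":0,"ay":0,"az":-0.023,"fingers":140},{"dx":0.3,"dy":0.8,"dz":0,"ax":0,"ay":0,"az":-0.023,"fingers":140},{"dx":0.4,"dy":1,"dz":0,"ax":0,"ay":0,"az":-0.023,"fingers":140},{"dx":0.4,"dy":1,"dz":0,"ax":0,"ay":0,"az":-0.023,"fingers":140},{"dx":0.4,"dy":1,"dz":0,"ax":0,"ay":0,"az":-0.023,"fingers":140},{"dx":0.4,"dy":1,"dz":0,"ax":0,"ay":0,"az":-0.023,"fingers":140}]}}

```text
clock: 24.0
tcp_pos: [0.5196, -0.0596, 0.1207]
orientation: [0.999, 0.046, -0.0, -0.0]
force: [-0.2, 0.3, 0.5]
opening: 0.448
```

```bash
python3 - <<'E'
from h import *
tabs(); plan([.5758,-.323,.12],.0864)
E
```

```text
tray [0.5341 0.1073] [250. 140.] 0.0148
 tab [ 0.577 -0.321  0.06 ] [ 0.036 -0.429  0.06 ] [32. 31. 29.]
 tab [0.553 0.137 0.053] [0.02  0.03  0.053] [34. 33. 33.]
 tab [0.556 0.073 0.053] [ 0.021 -0.035  0.053] [31. 30. 31.]
 tab [0.437 0.136 0.054] [-0.097  0.03   0.054] [29. 28. 29.]
t 24.05 pos [ 0.5196 -0.0594  0.1207] open 0.448 shift [0.1577 1.3384 0.003 ] turn [-0.0001  0.0001  0.002 ]
```

>>> {"api": "apply_moves", "payload": {"force": 60, "moves": [{"dx":0.03,"dy":0.2,"dz":0,"ax":0,"ay":0,"az":0,"fingers":140},{"dx":0.06,"dy":0.4,"dz":0,"ax":0,"ay":0,"az":0.002,"fingers":140},{"dx":0.09,"dy":0.6,"dz":0,"ax":0,"ay":0,"az":0.002,"fingers":140},{"dx":0.12,"dy":0.8,"dz":0,"ax":0,"ay":0,"az":0.002,"fingers":140},{"dx":0.158,"dy":1,"dz":0,"ax":0,"ay":0,"az":0.002,"fingers":140}]}}

```text
clock: 24.55
tcp_pos: [0.5699, -0.2572, 0.1209]
orientation: [0.999, 0.043, 0.0, -0.0]
force: [-0.1, 0.7, 0.1]
opening: 0.451
```

>>> {"api": "apply_moves", "payload": {"force": 60, "moves": [{"dx":0,"dy":0.2,"dz":0,"ax":0,"ay":0,"az":0,"fingers":140},{"dx":0,"dy":0.336,"dz":0.05,"ax":0,"ay":0,"az":0,"fingers":140},{"dx":0,"dy":0.336,"dz":0.1,"ax":0,"ay":0,"az":0,"fingers":140},{"dx":0,"dy":0.336,"dz":0.1,"ax":0,"ay":0,"az":0,"fingers":140},{"dx":0,"dy":0.336,"dz":0.1,"ax":0,"ay":0,"az":0,"fingers":140},{"dx":0,"dy":0.336,"dz":0.1,"ax":0,"ay":0,"az":0,"fingers":140},{"dx":0,"dy":0.336,"dz":0.1,"ax":0,"ay":0,"az":0,"fingers":140}]}}

```text
clock: 25.25
tcp_pos: [0.5758, -0.3229, 0.1014]
orientation: [0.999, 0.043, 0.0, 0.0]
force: [0.1, -0.2, -0.7]
opening: 0.448
```

```bash
python3 - <<'E'
from h import *
plan([.5758,-.323,.047],.0864)
E
```

```text
t 25.25 pos [ 0.5758 -0.3229  0.1014] open 0.448 shift [-2.000e-04  2.000e-04  2.718e-01] turn [ 0.0001 -0.0002 -0.    ]
```

>>> {"api": "apply_moves", "payload": {"force": 60, "moves": [{"dx":0,"dy":0,"dz":0.1,"ax":0,"ay":0,"az":0,"fingers":140},{"dx":0,"dy":0,"dz":0.2,"ax":0,"ay":0,"az":0,"fingers":140},{"dx":0,"dy":0,"dz":0.27,"ax":0,"ay":0,"az":0,"fingers":140},{"dx":0,"dy":0,"dz":0.27,"ax":0,"ay":0,"az":0,"fingers":140},{"dx":0,"dy":0,"dz":0.27,"ax":0,"ay":0,"az":0,"fingers":180},{"dx":0,"dy":0,"dz":0.27,"ax":0,"ay":0,"az":0,"fingers":210},{"dx":0,"dy":0,"dz":0.27,"ax":0,"ay":0,"az":0,"fingers":240},{"dx":0,"dy":0,"dz":0.27,"ax":0,"ay":0,"az":0,"fingers":255},{"dx":0,"dy":0,"dz":0.27,"ax":0,"ay":0,"az":0,"fingers":255},{"dx":0,"dy":0,"dz":0.27,"ax":0,"ay":0,"az":0,"fingers":255},{"dx":0,"dy":0,"dz":0.27,"ax":0,"ay":0,"az":0,"fingers":255}]}}

```text
clock: 26.35
tcp_pos: [0.576, -0.3237, 0.0478]
orientation: [0.999, 0.043, 0.001, 0.0]
force: [-1.1, 2.6, 6.0]
opening: 0.104
```

>>> {"api": "apply_moves", "payload": {"force": 60, "moves": [{"dx":-0.02,"dy":0,"dz":0,"ax":0,"ay":0,"az":0,"fingers":255},{"dx":-0.06,"dy":0,"dz":0,"ax":0,"ay":0,"az":0,"fingers":255},{"dx":-0.1,"dy":0,"dz":0,"ax":0,"ay":0,"az":0,"fingers":255},{"dx":-0.14,"dy":0,"dz":0,"ax":0,"ay":0,"az":0,"fingers":255},{"dx":-0.18,"dy":0,"dz":0,"ax":0,"ay":0,"az":0,"fingers":255},{"dx":-0.22,"dy":0,"dz":0,"ax":0,"ay":0,"az":0,"fingers":255},{"dx":-0.26,"dy":0,"dz":0,"ax":0,"ay":0,"az":0,"fingers":255},{"dx":-0.3,"dy":0,"dz":0,"ax":0,"ay":0,"az":0,"fingers":255},{"dx":-0.35,"dy":0,"dz":0,"ax":0,"ay":0,"az":0,"fingers":255},{"dx":-0.4,"dy":0,"dz":0,"ax":0,"ay":0,"az":0,"fingers":255},{"dx":-0.45,"dy":0,"dz":0,"ax":0,"ay":0,"az":0,"fingers":255},{"dx":-0.48,"dy":0,"dz":0,"ax":0,"ay":0,"az":0,"fingers":255}]}}

```text
clock: 27.55
tcp_pos: [0.4779, -0.3322, 0.0463]
orientation: [0.999, 0.042, -0.001, -0.0]
force: [0.5, -0.3, -0.8]
opening: 0.104
```

```bash
python3 - <<'E'
from h import *
c,a=tabs(); slot(-.096,-.032,c,a)
E
```

```text
tray [0.534  0.1074] [250. 140.] 0.0137
 tab [0.554 0.137 0.053] [0.02  0.03  0.053] [31. 31. 30.]
 tab [0.556 0.073 0.053] [ 0.021 -0.035  0.053] [29. 28. 28.]
 tab [ 0.488 -0.314  0.089] [-0.052 -0.42   0.089] [33. 31. 30.]
 tab [0.437 0.136 0.053] [-0.097  0.03   0.053] [27. 26. 27.]
 tab [ 0.382 -0.288  0.048] [-0.157 -0.394  0.048] [25. 21. 24.]
slot [0.4384 0.0741 0.    ]
t 27.6 pos [ 0.4775 -0.3323  0.0463] open 0.104 shift [-0.0253 -2.0413 -0.2673] turn [-0.0001  0.0005  0.0223]
```

>>> {"api": "apply_moves", "payload": {"force": 60, "moves": [{"dx":0,"dy":0,"dz":-0.1,"ax":0,"ay":0,"az":0,"fingers":255},{"dx":0,"dy":0,"dz":-0.27,"ax":0,"ay":0,"az":0,"fingers":255},{"dx":0,"dy":-0.15,"dz":-0.27,"ax":0,"ay":0,"az":0.005,"fingers":255},{"dx":0,"dy":-0.3,"dz":-0.27,"ax":0,"ay":0,"az":0.01,"fingers":255},{"dx":0,"dy":-0.5,"dz":-0.27,"ax":0,"ay":0,"az":0.015,"fingers":255},{"dx":0,"dy":-0.7,"dz":-0.27,"ax":0,"ay":0,"az":0.022,"fingers":255},{"dx":0,"dy":-0.9,"dz":-0.27,"ax":0,"ay":0,"az":0.022,"fingers":255},{"dx":0,"dy":-1,"dz":-0.27,"ax":0,"ay":0,"az":0.022,"fingers":255},{"dx":0,"dy":-1,"dz":-0.27,"ax":0,"ay":0,"az":0.022,"fingers":255},{"dx":0,"dy":-1,"dz":-0.27,"ax":0,"ay":0,"az":0.022,"fingers":255}]}}

```text
clock: 28.6
tcp_pos: [0.4629, -0.1326, 0.1008]
orientation: [1.0, 0.008, 0.0, 0.0]
force: [0.4, -0.4, -2.0]
opening: 0.105
```

```bash
python3 - <<'E'
from h import *
c,a=tabs(); slot(-.097,-.033,c,a)
E
```

```text
tray [0.5341 0.1074] [251. 140.] 0.0143
 tab [0.554 0.137 0.053] [0.02  0.03  0.053] [33. 32. 31.]
 tab [0.556 0.073 0.054] [ 0.021 -0.035  0.054] [32. 31. 31.]
 tab [0.437 0.136 0.054] [-0.097  0.03   0.054] [30. 29. 29.]
slot [0.4376 0.0731 0.    ]
t 28.65 pos [ 0.4628 -0.1333  0.1007] open 0.106 shift [-0.1103 -1.0335  0.0033] turn [ 0.0001 -0.      0.0004]
```

>>> {"api": "apply_moves", "payload": {"force": 60, "moves": [{"dx":-0.11,"dy":-0.2,"dz":0,"ax":0,"ay":0,"az":0,"fingers":255},{"dx":-0.11,"dy":-0.4,"dz":0,"ax":0,"ay":0,"az":0,"fingers":255},{"dx":-0.11,"dy":-0.6,"dz":0,"ax":0,"ay":0,"az":0,"fingers":255},{"dx":-0.11,"dy":-0.8,"dz":0,"ax":0,"ay":0,"az":0,"fingers":255},{"dx":-0.11,"dy":-1,"dz":0,"ax":0,"ay":0,"az":0,"fingers":255},{"dx":-0.11,"dy":-1,"dz":0,"ax":0,"ay":0,"az":0,"fingers":255},{"dx":-0.11,"dy":-1,"dz":0,"ax":0,"ay":0,"az":0,"fingers":255},{"dx":-0.11,"dy":-1,"dz":0,"ax":0,"ay":0,"az":0,"fingers":255},{"dx":-0.11,"dy":-1,"dz":0,"ax":0,"ay":0,"az":0,"fingers":255}]}}

```text
clock: 29.55
tcp_pos: [0.4377, 0.0657, 0.1006]
orientation: [1.0, 0.007, -0.0, 0.0]
force: [-0.2, -0.5, -1.1]
opening: 0.107
```

```bash
python3 - <<'E'
from h import *
plan([.4376,.0731,.042],.0145); shot('wrist','w7')
E
```

```text
t 29.55 pos [0.4377 0.0657 0.1006] open 0.107 shift [ 0.     -0.0373  0.293 ] turn [ 0.0001  0.0001 -0.0003]
```

View pics/w7.png

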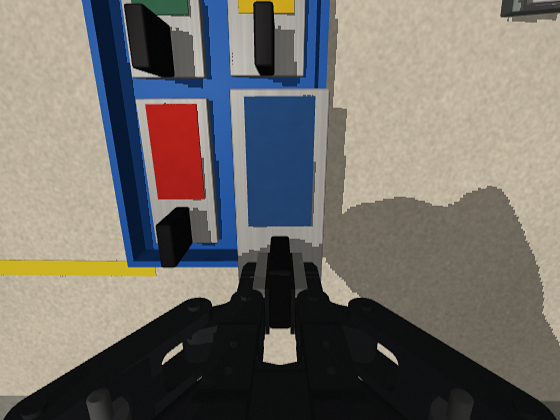

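Blue hangs over the last quarter, about 7 mm too far toward -y. I'm correcting that before lowering.

>>> {"api": "apply_moves", "payload": {"force": 60, "moves": [{"dx":0,"dy":-0.037,"dz":0,"ax":0,"ay":0,"az":0,"fingers":255},{"dx":0,"dy":-0.037,"dz":0.08,"ax":0,"ay":0,"az":0,"fingers":255},{"dx":0,"dy":-0.037,"dz":0.16,"ax":0,"ay":0,"az":0,"fingers":255},{"dx":0,"dy":-0.037,"dz":0.24,"ax":0,"ay":0,"az":0,"fingers":255},{"dx":0,"dy":-0.037,"dz":0.293,"ax":0,"ay":0,"az":0,"fingers":255},{"dx":0,"dy":-0.037,"dz":0.293,"ax":0,"ay":0,"az":0,"fingers":255},{"dx":0,"dy":-0.037,"dz":0.293,"ax":0,"ay":0,"az":0,"fingers":220},{"dx":0,"dy":-0.037,"dz":0.293,"ax":0,"ay":0,"az":0,"fingers":170},{"dx":0,"dy":-0.037,"dz":0.293,"ax":0,"ay":0,"az":0,"fingers":170},{"dx":0,"dy":-0.037,"dz":0.293,"ax":0,"ay":0,"az":0,"fingers":170},{"dx":0,"dy":-0.037,"dz":0.1,"ax":0,"ay":0,"az":0,"fingers":170},{"dx":0,"dy":-0.037,"dz":-0.1,"ax":0,"ay":0,"az":0,"fingers":150}]}}

```text
clock: 30.8
tcp_pos: [0.4365, 0.0744, 0.1211]
orientation: [1.0, 0.008, -0.001, -0.0]
force: [0.3, -0.6, 1.4]
opening: 0.409
```

>>> {"api": "apply_moves", "payload": {"force": 60, "moves": [{"dx":0.1,"dy":0.2,"dz":0,"ax":0,"ay":0,"az":0.045,"fingers":100},{"dx":0.2,"dy":0.4,"dz":0,"ax":0,"ay":0,"az":0.09,"fingers":50},{"dx":0.3,"dy":0.6,"dz":0,"ax":0,"ay":0,"az":0.135,"fingers":0},{"dx":0.4,"dy":0.7,"dz":0,"ax":0,"ay":0,"az":0.18,"fingers":0},{"dx":0.48,"dy":0.8,"dz":0,"ax":0,"ay":0,"az":0.225,"fingers":0},{"dx":0.48,"dy":0.8,"dz":0,"ax":0,"ay":0,"az":0.27,"fingers":0},{"dx":0.48,"dy":0.8,"dz":0,"ax":0,"ay":0,"az":0.315,"fingers":0},{"dx":0.48,"dy":0.8,"dz":0,"ax":0,"ay":0,"az":0.36,"fingers":0},{"dx":0.48,"dy":0.8,"dz":0,"ax":0,"ay":0,"az":0.405,"fingers":0},{"dx":0.48,"dy":0.8,"dz":0,"ax":0,"ay":0,"az":0.45,"fingers":0},{"dx":0.48,"dy":0.8,"dz":0,"ax":0,"ay":0,"az":0.505,"fingers":0},{"dx":0.48,"dy":0.8,"dz":0,"ax":0,"ay":0,"az":0.505,"fingers":0}]}}

```text
clock: 32.0
tcp_pos: [0.5357, -0.0846, 0.1208]
orientation: [-0.706, 0.709, 0.0, 0.0]
force: [-0.9, 0.1, -1.1]
opening: 1.001
```

```bash
python3 - <<'E'
from h import *
print(np.round(status.get_state()['joints'],2))
c,a=tabs(); plan([.534,.0,.026],-np.pi/2)
im,d,K,M=shot('top','t8'); cv2.imwrite('pics/t8.png',cv2.resize(im[100:340,60:460,::-1],(800,480)))
E
```

```text
[-0.24  0.46  0.42  1.94 -0.26  0.79 -2.82]
tray [0.5338 0.1073] [250. 140.] 0.0148
 tab [0.554 0.137 0.053] [0.02  0.03  0.053] [34. 34. 34.]
 tab [0.555 0.072 0.053] [ 0.02  -0.035  0.053] [32. 31. 32.]
 tab [0.439 0.073 0.053] [-0.095 -0.033  0.053] [31. 30. 30.]
 tab [0.437 0.136 0.053] [-0.096  0.03   0.053] [31. 30. 30.]
 tab [ 0.382 -0.288  0.048] [-0.158 -0.393  0.048] [24. 20. 24.]
t 32.05 pos [ 0.5364 -0.0841  0.1214] open 0.999 shift [-0.4209  0.0165  0.4767] turn [-0.0006 -0.0003 -0.0027]
```

View pics/t8.png

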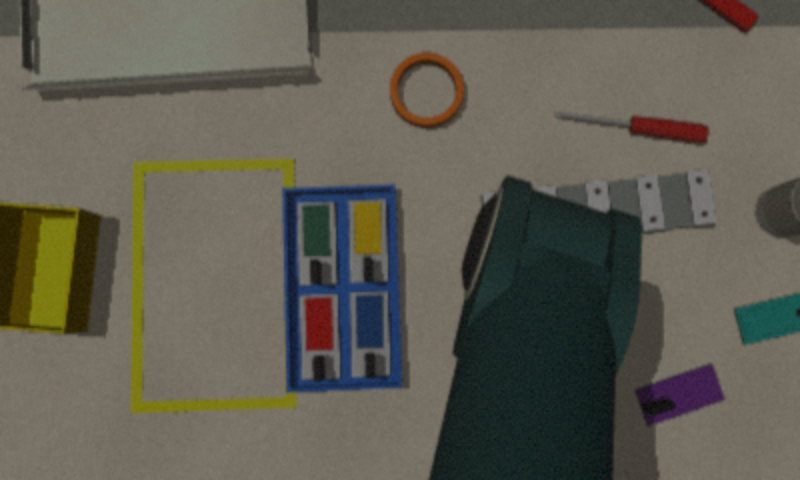

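All four slides lie flat in the tray. Joint 7 has reached the end of its range, so I'm turning the wrist half a turn the other way before pushing.

>>> {"api": "apply_moves", "payload": {"moves": [{"dx":0,"dy":0,"dz":0,"ax":0,"ay":0,"az":-0.045,"fingers":0},{"dx":0,"dy":0,"dz":0,"ax":0,"ay":0,"az":-0.09,"fingers":0},{"dx":0,"dy":0,"dz":0,"ax":0,"ay":0,"az":-0.135,"fingers":0},{"dx":0,"dy":0,"dz":0,"ax":0,"ay":0,"az":-0.18,"fingers":0},{"dx":0,"dy":0,"dz":0,"ax":0,"ay":0,"az":-0.225,"fingers":0},{"dx":0,"dy":0,"dz":0,"ax":0,"ay":0,"az":-0.27,"fingers":0},{"dx":0,"dy":0,"dz":0,"ax":0,"ay":0,"az":-0.315,"fingers":0},{"dx":0,"dy":0,"dz":0,"ax":0,"ay":0,"az":-0.36,"fingers":0},{"dx":0,"dy":0,"dz":0,"ax":0,"ay":0,"az":-0.405,"fingers":0},{"dx":0,"dy":0,"dz":0,"ax":0,"ay":0,"az":-0.45,"fingers":0},{"dx":0,"dy":0,"dz":0,"ax":0,"ay":0,"az":-0.49,"fingers":0},{"dx":0,"dy":0,"dz":0,"ax":0,"ay":0,"az":-0.5,"fingers":0}]}}

```text
clock: 33.3
tcp_pos: [0.536, -0.0842, 0.121]
orientation: [1.0, 0.003, 0.0, -0.0]
force: [0.1, 0.3, 0.0]
opening: 0.996
```

>>> {"api": "apply_moves", "payload": {"moves": [{"dx":0,"dy":0,"dz":0,"ax":0,"ay":0,"az":-0.045,"fingers":0},{"dx":0,"dy":0,"dz":0,"ax":0,"ay":0,"az":-0.09,"fingers":0},{"dx":0,"dy":0,"dz":0,"ax":0,"ay":0,"az":-0.135,"fingers":0},{"dx":0,"dy":0,"dz":0,"ax":0,"ay":0,"az":-0.18,"fingers":0},{"dx":0,"dy":0,"dz":0,"ax":0,"ay":0,"az":-0.225,"fingers":0},{"dx":0,"dy":0,"dz":0,"ax":0,"ay":0,"az":-0.27,"fingers":0},{"dx":0,"dy":0,"dz":0,"ax":0,"ay":0,"az":-0.315,"fingers":0},{"dx":0,"dy":0,"dz":0,"ax":0,"ay":0,"az":-0.36,"fingers":0},{"dx":0,"dy":0,"dz":0,"ax":0,"ay":0,"az":-0.405,"fingers":0},{"dx":0,"dy":0,"dz":0,"ax":0,"ay":0,"az":-0.45,"fingers":0},{"dx":0,"dy":0,"dz":0,"ax":0,"ay":0,"az":-0.49,"fingers":0},{"dx":0,"dy":0,"dz":0,"ax":0,"ay":0,"az":-0.5,"fingers":0}]}}

```text
clock: 34.5
tcp_pos: [0.5361, -0.0842, 0.121]
orientation: [0.706, 0.708, 0.0, 0.0]
force: [0.2, 0.2, -0.4]
opening: 1.001
```

```bash
python3 - <<'E'
from h import *
print(np.round(status.get_state()['joints'],2))
c,a=tabs(); plan([.534,-.02,.02],np.pi/2+.015)
E
```

```text
[ 0.35  0.45 -0.31  1.92  0.18  0.8  -0.06]
tray [0.534  0.1073] [250. 140.] 0.0126
 tab [0.554 0.137 0.054] [0.02  0.03  0.054] [34. 33. 33.]
 tab [0.556 0.073 0.054] [ 0.021 -0.035  0.054] [32. 32. 31.]
 tab [0.439 0.073 0.054] [-0.095 -0.034  0.054] [32. 30. 31.]
 tab [0.437 0.136 0.054] [-0.097  0.03   0.054] [31. 30. 30.]
t 34.55 pos [ 0.536  -0.0842  0.1209] open 1.004 shift [ 0.3212 -0.0101  0.5046] turn [ 0.0002 -0.0001 -0.0045]
```

>>> {"api": "apply_moves", "payload": {"moves": [{"dx":0.15,"dy":-0.01,"dz":0,"ax":0,"ay":0,"az":0,"fingers":0},{"dx":0.32,"dy":-0.01,"dz":0,"ax":0,"ay":0,"az":0,"fingers":0},{"dx":0.32,"dy":-0.01,"dz":0.15,"ax":0,"ay":0,"az":0,"fingers":0},{"dx":0.32,"dy":-0.01,"dz":0.3,"ax":0,"ay":0,"az":0,"fingers":0},{"dx":0.32,"dy":-0.01,"dz":0.4,"ax":0,"ay":0,"az":0,"fingers":0},{"dx":0.32,"dy":-0.01,"dz":0.46,"ax":0,"ay":0,"az":0,"fingers":0},{"dx":0.32,"dy":-0.01,"dz":0.5,"ax":0,"ay":0,"az":0,"fingers":0},{"dx":0.32,"dy":-0.01,"dz":0.515,"ax":0,"ay":0,"az":0,"fingers":0},{"dx":0.32,"dy":-0.01,"dz":0.515,"ax":0,"ay":0,"az":0,"fingers":0},{"dx":0.32,"dy":-0.01,"dz":0.515,"ax":0,"ay":0,"az":0,"fingers":0}]}}

```text
clock: 35.55
tcp_pos: [0.5344, -0.0201, 0.0184]
orientation: [0.707, 0.707, 0.0, 0.0]
force: [0.1, -0.9, -0.7]
opening: 1.002
```

>>> {"api": "apply_moves", "payload": {"moves": [{"dx":0.08,"dy":0,"dz":0,"ax":0,"ay":0,"az":0,"fingers":0},{"dx":0.14,"dy":0,"dz":0,"ax":0,"ay":0,"az":0,"fingers":0},{"dx":0.18,"dy":0,"dz":0,"ax":0,"ay":0,"az":0,"fingers":0},{"dx":0.21,"dy":0,"dz":0,"ax":0,"ay":0,"az":0,"fingers":0},{"dx":0.24,"dy":0,"dz":0,"ax":0,"ay":0,"az":0,"fingers":0},{"dx":0.27,"dy":0,"dz":0,"ax":0,"ay":0,"az":0,"fingers":0},{"dx":0.3,"dy":0,"dz":0,"ax":0,"ay":0,"az":0,"fingers":0},{"dx":0.33,"dy":0,"dz":0,"ax":0,"ay":0,"az":0,"fingers":0},{"dx":0.36,"dy":0,"dz":0,"ax":0,"ay":0,"az":0,"fingers":0},{"dx":0.4,"dy":0,"dz":0,"ax":0,"ay":0,"az":0,"fingers":0},{"dx":0.44,"dy":0,"dz":0,"ax":0,"ay":0,"az":0,"fingers":0},{"dx":0.44,"dy":0,"dz":0,"ax":0,"ay":0,"az":0,"fingers":0}]}}

```text
clock: 36.75
tcp_pos: [0.534, 0.0686, 0.0177]
orientation: [0.707, 0.707, 0.0, -0.0]
force: [0.2, 0.3, 0.9]
opening: 1.0
```

```bash
python3 - <<'E'
from h import *
c,a=tabs(); plan([.534,.18,.02],np.pi/2)
E
```

```text
tray [0.5349 0.1484] [250. 138.] -0.0013
 tab [0.556 0.181 0.053] [0.021 0.032 0.053] [33. 33. 32.]
 tab [0.439 0.178 0.053] [-0.096  0.029  0.053] [28. 26. 26.]
 tab [ 0.382 -0.288  0.048] [-0.152 -0.436  0.048] [28. 24. 26.]
t 36.8 pos [0.5339 0.0682 0.0177] open 0.999 shift [ 0.5589  0.0008 -0.0116] turn [-0.     -0.0001  0.0002]
```

>>> {"api": "apply_moves", "payload": {"moves": [{"dx":0.03,"dy":0,"dz":0,"ax":0,"ay":0,"az":0,"fingers":0},{"dx":0.08,"dy":0,"dz":0,"ax":0,"ay":0,"az":0,"fingers":0},{"dx":0.14,"dy":0,"dz":0,"ax":0,"ay":0,"az":0,"fingers":0},{"dx":0.2,"dy":0,"dz":0,"ax":0,"ay":0,"az":0,"fingers":0},{"dx":0.26,"dy":0,"dz":0,"ax":0,"ay":0,"az":0,"fingers":0},{"dx":0.32,"dy":0,"dz":0,"ax":0,"ay":0,"az":0,"fingers":0},{"dx":0.38,"dy":0,"dz":0,"ax":0,"ay":0,"az":0,"fingers":0},{"dx":0.44,"dy":0,"dz":0,"ax":0,"ay":0,"az":0,"fingers":0},{"dx":0.49,"dy":0,"dz":0,"ax":0,"ay":0,"az":0,"fingers":0},{"dx":0.54,"dy":0,"dz":0,"ax":0,"ay":0,"az":0,"fingers":0},{"dx":0.58,"dy":0,"dz":0,"ax":0,"ay":0,"az":0,"fingers":0},{"dx":0.6,"dy":0,"dz":0,"ax":0,"ay":0,"az":0,"fingers":0}]}}

```text
clock: 38.0
tcp_pos: [0.5338, 0.1889, 0.0176]
orientation: [0.707, 0.707, 0.0, -0.0]
force: [0.5, -4.4, 0.6]
opening: 1.0
```

>>> {"api": "apply_moves", "payload": {"moves": [{"dx":0,"dy":0,"dz":0,"ax":0,"ay":0,"az":0,"fingers":0},{"dx":0,"dy":0,"dz":0,"ax":0,"ay":0,"az":0,"fingers":0},{"dx":-0.1,"dy":0,"dz":0,"ax":0,"ay":0,"az":0,"fingers":0},{"dx":-0.3,"dy":0,"dz":-0.1,"ax":0,"ay":0,"az":0,"fingers":0},{"dx":-0.5,"dy":0,"dz":-0.3,"ax":0,"ay":0,"az":0,"fingers":0},{"dx":-0.7,"dy":0,"dz":-0.5,"ax":0,"ay":0,"az":0,"fingers":0},{"dx":-0.9,"dy":0,"dz":-0.7,"ax":0,"ay":0,"az":0,"fingers":0},{"dx":-1,"dy":0,"dz":-0.8,"ax":0,"ay":0,"az":0,"fingers":0},{"dx":-1,"dy":0,"dz":-0.8,"ax":0,"ay":0,"az":0,"fingers":0}]}}

```text
clock: 38.9
tcp_pos: [0.5357, -0.0172, 0.1819]
orientation: [0.709, 0.705, 0.002, 0.003]
force: [0.5, 1.3, 0.7]
opening: 1.0
```

```bash
python3 - <<'E'
from h import *
c,a=tabs(); print(status.get_state()['clock'])
im,d,K,M=shot('top'); Q=field(K,M,im); print('field',rect(Q)); cv2.imwrite('pics/t9.png',cv2.resize(im[100:340,60:460,::-1],(800,480)))
E
```

```text
tray [0.5348 0.2683] [251. 142.] -0.0003
 tab [0.556 0.234 0.053] [ 0.021 -0.035  0.053] [33. 33. 33.]
 tab [0.555 0.298 0.052] [0.02  0.03  0.052] [33. 32. 32.]
 tab [0.438 0.297 0.053] [-0.097  0.029  0.053] [29. 29. 29.]
 tab [0.438 0.234 0.053] [-0.096 -0.034  0.053] [24. 24. 25.]
 tab [ 0.383 -0.288  0.048] [-0.152 -0.557  0.048] [24. 21. 24.]
38.95
field (array([0.54315369, 0.27203238]), (316.7291564941406, 204.65768432617188), np.float64(0.006222926335701429))
```

View pics/t9.png

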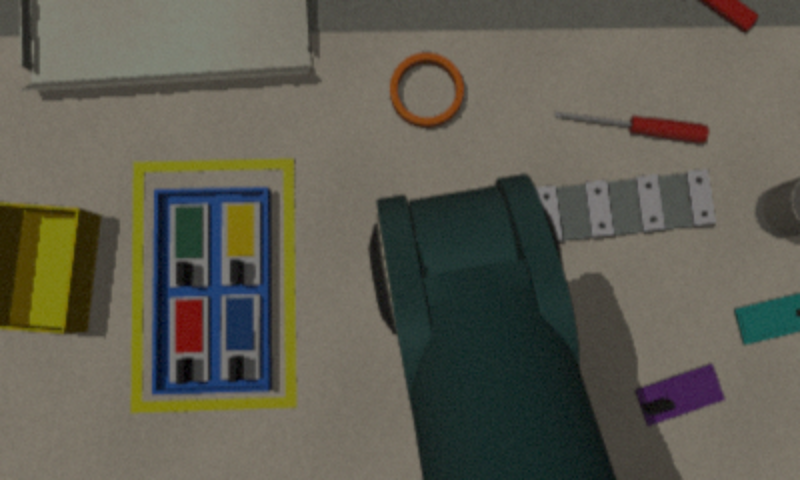

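The tray stands wholly inside the outline, off by about (-8, -4) mm and turned under 0.01 rad. All four slides are flat and the arm is clear. Handing in.

```bash
python3 -c "
from h import *
tabs(); print(order.sign_off())"
```

```text
tray [0.5346 0.2684] [250. 142.] -0.0
 tab [0.556 0.234 0.053] [ 0.021 -0.034  0.053] [33. 33. 32.]
 tab [0.555 0.299 0.053] [0.02  0.03  0.053] [32. 32. 32.]
 tab [0.438 0.298 0.053] [-0.097  0.029  0.053] [29. 29. 29.]
 tab [0.438 0.234 0.054] [-0.096 -0.035  0.054] [24. 24. 24.]
the job is handed in; nothing more can be done
None
```

I drew all four slides (green, yellow, red, blue) level out of the rack and laid them flat in the tray, two by two. Then I pushed the loaded tray into the yellow outline and handed the job in at about 39 s. Hand-in gives no verdict.

- **Tray:** the last top-camera check put its centre about 8 mm (x) and 4 mm (y) from the field centre, against a limit of 22 mm. It was turned less than 0.01 rad.
- **Slides:** all four tab tops read 53–54 mm above the bench, which is right for lying on the tray floor. Their positions are inside the walls.
- **Bystanders:** I took no measurements, but the last picture shows the tape, screwdriver and parts bin where they were. The spray bottle, partly out of the frame, looks the same.
- **Along the way:** joint 7 reached the end of its range while I turned the wrist for the push, so I turned it back half a turn. I saw no knock to the tray and no slackening of the grip. No check failed or disagreed.

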